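# Strip delivered shafts and nest the returnable caps in the drawer

## Robot

A 6-joint arm with a two-finger parallel gripper is mounted at the origin on a cart in front of the work surface, level with it; the furniture and walls round the work are solid. World frame = base frame: x ahead of the robot, y to its left, z up, the work surface at z = 0. Lengths are in m, angles in rad, forces in N, time in s.
With the tool pointing down it reaches from about 0.35 to 0.875 m from the base axis. Payload 4.2 kg.
Tool frame: the origin (TCP) lies between the finger pads; the fingertips stand arm.tip_extent ahead of it and the grasp point (between the pads) lies 3 mm ahead of it (arm.tip_extent is the distance from the TCP to the fingertips, in m); z points along the fingers, y is the direction in which the jaws open and shut (so a half turn about z gives the same grasp; the last joint's range is limited). The gripper opens to 85 mm and grips with 20 to 120 N. Pads are 22 mm wide; open, the fingers measure 114 mm over their backs; the gripper's body (76 mm by 85 mm) begins 54 mm behind the grasp point. The pads swing forward as they close: fully open they stand 13 mm farther back than shut.
Start: joints at [-1.005, 0.385, 0.008, 0, -1.194, -0.259], TCP at [0.189, -0.596, 0.253] pointing down, gripper open.
Joint ranges: [-3.14, 3.14], [-1.21, 2.06], [-1.07, 1.41], [-3.16, 2.05], [-2.99, -0.16], [-3.1, 3.1]. Speed limits (rad/s): [2.79, 2.79, 3.14, 3.14, 3.14, 3.14].

## Interface

Orientations are given as a unit quaternion [x, y, z, w].
In Python, from bench import arm gives the robot as it stands.
- The arm moves only by the tool move_arm, never from a script. Its argument "targets" is a list of rows, each a list of 7 numbers: the opening, from 0 (shut) to 1 (fully open), then the shift along the tool's x, y, z in units of 30 mm (1.0 is 30 mm), then the turn, a rotation vector about the tool's x, y, z in units of 0.08 rad (1.0 is 0.08 rad). In form: [[claw, x, y, z, rx, ry, rz], ...]. A call has 1 to 8 rows; each row shifts and turns the commanded pose from where the row before left it, along the tool's axes as they then stand; what a row does not reach is not made up. A row lasts 1/8 s, in which the tool goes at most 62.5 mm and 10.7 degrees, less where a joint would pass 70% of its speed; a pose out of reach is approached as far as the arm can. A call with a number of a shift or a turn outside -1 to 1 is refused whole. A call with a gripper value outside its range is refused whole. The fingers move at their own pace and stop on an object; "grip_force" is the grip in N (left out, the last holds). Time passes only in rows, so rows that do not move let the fingers close. It gives the time, the measured TCP pose, the force and the opening at its end, in the units of the state.
- arm.read_state(): the state, without advancing time (a new reading comes with each control period).
- arm.read_camera(name): name is "side" or "top" or "wrist"; returns a dict with "pixels" (384x512x3 uint8, red, green, blue), "depth" (384x512 float32, m along the optical axis (not along the pixel's ray), 0 where there is no reading), "fx", "fy", "cx", "cy" (pixels), "R" (3x3) and "t" (3): a world point X has camera coordinates R X + t. Camera axes: x right, y down, z forward; pixel columns grow to the right and rows downward; lengths in m; the calibration is good to about 2 mm. The wrist camera is an equidistant fisheye: a pixel r from the principal point sees the ray r / f radians off the axis. A picture is of the moment at which its call begins.
- arm.sign_off(): hands the job in, once; it reports no verdict.
The state is a dict: "time_s": time; "q": joint angles; "qd": joint speeds; "joint_efforts": joint torques, N m; "tcp_pos": TCP position; "orientation": TCP orientation; "force": force on the tool from outside, world axes, zero at the start; "wrist_torque": the same for the moment, N m; "finger_gap": finger opening in m.
Only numpy, scipy, OpenCV 4.12 (cv2) and the standard library are available. Lean on these libraries where they do the work, as an engineer would, in place of code of your own. Each camera call takes 0.05 s, during which the arm holds its last target. There are 200 camera calls.

## Task

Get the delivered hollow shafts ready for assembly by taking the transport protection off their upper ends. Pull open the drawer of the drawer unit and put all the returnable stepped caps in it, mouth down and nested over one another into a single straight stack, then push the drawer fully shut without slamming it; drop the throwaway plugs with the small pull knob into the scrap bin. Leave the shafts and the bin standing upright on the bench, and do not move the oil bottle or the grease tub.

Things in the scene. Friction and masses are not known exactly. Their poses are not given: they have to be found in the camera images.
- cap1: black plastic returnable cap, used mouth down, 38.5 mm high: hollow ribbed skirt 60 mm outside, 54 inside, 20 high; above its shoulder a narrower round crown 47 mm wide, 18.5 high, bevelled edge. Inside, its floor is 18 mm above the mouth. Origin on its axis at the mouth, z up to the crown. Starts on a shaft's upper end: mouth 102, shoulder 122, top 140 mm above the bench. About 90 g
- cap2: identical to cap1 (or absent; three or four caps are there). Set mouth down over another cap, its skirt slips over that cap's crown (about 3 mm play all round) and it rests on the crown's top, 20.5 mm higher. Origin on its axis at the mouth, z up to the crown
- cap3: identical to cap1, may be absent. Origin on its axis at the mouth, z up to the crown
- cap4: identical to cap1, may be absent. Origin on its axis at the mouth, z up to the crown
- plug1: black plastic throwaway plug, loose in a shaft's bore (one or two are there): flat flange 47 mm wide, 4 thick, lying on the shaft's end 120 mm above the bench; on it a round pull knob about 19 mm wide, 22 high (top at 146 mm); below a 16 mm stem. Lifts straight out by 16 mm. Origin on its axis at the flange's underside, z to the knob. About 40 g
- plug2: black plastic throwaway plug, loose in a shaft's bore (one or two are there): flat flange 47 mm wide, 4 thick, lying on the shaft's end 120 mm above the bench; on it a round pull knob about 19 mm wide, 22 high (top at 146 mm); below a 16 mm stem. Lifts straight out by 16 mm. Origin on its axis at the flange's underside, z to the knob. About 40 g
- shaft1: one of six identical steel hollow shafts standing on the bench: 45 mm tube, 120 mm high, on a ball bearing foot 75 mm wide and 16 mm high; 0.9 kg. Origin in the centre of its underside, z up. Its upper end wears a cap, holds a plug, or is bare
- shaft2: one of six identical steel hollow shafts standing on the bench: 45 mm tube, 120 mm high, on a ball bearing foot 75 mm wide and 16 mm high; 0.9 kg. Origin in the centre of its underside, z up. Its upper end wears a cap, holds a plug, or is bare
- shaft3: one of six identical steel hollow shafts standing on the bench: 45 mm tube, 120 mm high, on a ball bearing foot 75 mm wide and 16 mm high; 0.9 kg. Origin in the centre of its underside, z up. Its upper end wears a cap, holds a plug, or is bare
- shaft4: one of six identical steel hollow shafts standing on the bench: 45 mm tube, 120 mm high, on a ball bearing foot 75 mm wide and 16 mm high; 0.9 kg. Origin in the centre of its underside, z up. Its upper end wears a cap, holds a plug, or is bare
- shaft5: one of six identical steel hollow shafts standing on the bench: 45 mm tube, 120 mm high, on a ball bearing foot 75 mm wide and 16 mm high; 0.9 kg. Origin in the centre of its underside, z up. Its upper end wears a cap, holds a plug, or is bare
- shaft6: one of six identical steel hollow shafts standing on the bench: 45 mm tube, 120 mm high, on a ball bearing foot 75 mm wide and 16 mm high; 0.9 kg. Origin in the centre of its underside, z up. Its upper end wears a cap, holds a plug, or is bare
- return_drawer (a joint): how far the drawer is pulled out, in m: 0 shut, 0.17 fully out. The only drawer of the grey steel drawer unit (176 mm wide, 250 deep, 124 high) on the bench at the left. It slides with a light friction of about 2 N and stays where it is left
- drawer_handle (a point): middle of the drawer's bar handle, 86 mm above the bench: round bar, 11 mm thick, 100 mm long along the point's y, its axis 36 mm in front of the drawer's face (30 mm clear behind the bar). Upper edge of the face 112 mm, of the unit 124 mm above the bench. The drawer opens along the point's -x; moves with the drawer
- drawer_floor (a point): point on the drawer's inner floor, 10 mm above the bench, midway across, 80 mm behind the front panel; x points into the unit, y across, z up; moves with the drawer. The floor is 146 mm wide and reaches 80 mm in front of it, 142 behind. Side walls 55 mm, front panel 102 mm above the floor; 109 mm of height inside the shut unit (four nested caps: 100 mm)
- scrap_bin: open grey plastic scrap bin standing loose on the bench, 120 x 130 mm (x, y), 65 mm high, walls and floor 4 mm; origin in the centre of its underside, z up. About 0.7 kg
- bin_in (a point): centre of the scrap bin's inner floor, axes as the bin's
- oil_bottle: oil bottle, 48 mm diameter, 161 mm high, standing on the bench; bystander; origin in the centre of its underside
- grease_tub: open tub of grease, 67 mm diameter, 52 mm high; bystander; origin in the centre of its underside
Mind the look-alikes: they are no part of the job. Leave any yellow look-alike of the plug2 alone.

How it is judged:
On the way, in this order (a step that is already met when the one before it is completed fails the run):
1. the drawer is pulled open by at least 10 cm (value of joint return_drawer above 0.1 m), for 0.2 s.
2. all caps that are there stand nested in one stack in the open drawer (x of cap1 in the frame of drawer_floor between -0.07 and 0.13 m and y of cap1 in the frame of drawer_floor between -0.07 and 0.07 m and angle between each of cap1, cap2, cap3, cap4's own z axis and vertical below 0.12 rad and linear speed of each of cap1, cap2, cap3, cap4 below 0.03 m/s and (z of cap1 in the frame of drawer_floor between -0.004 and 0.004 m or (horizontal distance between cap1 and cap2 below 0.007 m and z of cap1 in the frame of cap2 between 0.0175 and 0.024 m) or (horizontal distance between cap1 and cap3 below 0.007 m and z of cap1 in the frame of cap3 between 0.0175 and 0.024 m) or (horizontal distance between cap1 and cap4 below 0.007 m and z of cap1 in the frame of cap4 between 0.0175 and 0.024 m)) and horizontal distance between cap1 and cap2 below 0.02 m and horizontal distance between each of cap1, cap2 and cap3 below 0.02 m and horizontal distance between each of cap1, cap2, cap3 and cap4 below 0.02 m and x of cap2 in the frame of drawer_floor between -0.07 and 0.13 m and y of cap2 in the frame of drawer_floor between -0.07 and 0.07 m and (z of cap2 in the frame of drawer_floor between -0.004 and 0.004 m or (horizontal distance between cap2 and cap1 below 0.007 m and z of cap2 in the frame of cap1 between 0.0175 and 0.024 m) or (horizontal distance between cap2 and cap3 below 0.007 m and z of cap2 in the frame of cap3 between 0.0175 and 0.024 m) or (horizontal distance between cap2 and cap4 below 0.007 m and z of cap2 in the frame of cap4 between 0.0175 and 0.024 m)) and x of cap3 in the frame of drawer_floor between -0.07 and 0.13 m and y of cap3 in the frame of drawer_floor between -0.07 and 0.07 m and (z of cap3 in the frame of drawer_floor between -0.004 and 0.004 m or (horizontal distance between cap3 and cap1 below 0.007 m and z of cap3 in the frame of cap1 between 0.0175 and 0.024 m) or (horizontal distance between cap3 and cap2 below 0.007 m and z of cap3 in the frame of cap2 between 0.0175 and 0.024 m) or (horizontal distance between cap3 and cap4 below 0.007 m and z of cap3 in the frame of cap4 between 0.0175 and 0.024 m)) and x of cap4 in the frame of drawer_floor between -0.07 and 0.13 m and y of cap4 in the frame of drawer_floor between -0.07 and 0.07 m and (z of cap4 in the frame of drawer_floor between -0.004 and 0.004 m or (horizontal distance between cap4 and cap1 below 0.007 m and z of cap4 in the frame of cap1 between 0.0175 and 0.024 m) or (horizontal distance between cap4 and cap2 below 0.007 m and z of cap4 in the frame of cap2 between 0.0175 and 0.024 m) or (horizontal distance between cap4 and cap3 below 0.007 m and z of cap4 in the frame of cap3 between 0.0175 and 0.024 m)) and value of joint return_drawer above 0.06 m), for 0.2 s.
At the end, for the whole second after the job is handed in: Caps in one upright stack in the drawer: lowest on its floor, each other one 17.5 to 24 mm above another cap and within 7 mm of its axis; drawer shut within 8 mm; plugs inside the scrap bin; shafts and bin upright on the bench (0.1 rad); all at rest (x of cap1 in the frame of drawer_floor between -0.07 and 0.13 m and y of cap1 in the frame of drawer_floor between -0.07 and 0.07 m and angle between each of cap1, cap2, cap3, cap4's own z axis and vertical below 0.12 rad and linear speed of each of cap1, cap2, cap3, cap4, plug1, plug2 below 0.03 m/s and (z of cap1 in the frame of drawer_floor between -0.004 and 0.004 m or (horizontal distance between cap1 and cap2 below 0.007 m and z of cap1 in the frame of cap2 between 0.0175 and 0.024 m) or (horizontal distance between cap1 and cap3 below 0.007 m and z of cap1 in the frame of cap3 between 0.0175 and 0.024 m) or (horizontal distance between cap1 and cap4 below 0.007 m and z of cap1 in the frame of cap4 between 0.0175 and 0.024 m)) and horizontal distance between cap1 and cap2 below 0.02 m and horizontal distance between each of cap1, cap2 and cap3 below 0.02 m and horizontal distance between each of cap1, cap2, cap3 and cap4 below 0.02 m and x of cap2 in the frame of drawer_floor between -0.07 and 0.13 m and y of cap2 in the frame of drawer_floor between -0.07 and 0.07 m and (z of cap2 in the frame of drawer_floor between -0.004 and 0.004 m or (horizontal distance between cap2 and cap1 below 0.007 m and z of cap2 in the frame of cap1 between 0.0175 and 0.024 m) or (horizontal distance between cap2 and cap3 below 0.007 m and z of cap2 in the frame of cap3 between 0.0175 and 0.024 m) or (horizontal distance between cap2 and cap4 below 0.007 m and z of cap2 in the frame of cap4 between 0.0175 and 0.024 m)) and x of cap3 in the frame of drawer_floor between -0.07 and 0.13 m and y of cap3 in the frame of drawer_floor between -0.07 and 0.07 m and (z of cap3 in the frame of drawer_floor between -0.004 and 0.004 m or (horizontal distance between cap3 and cap1 below 0.007 m and z of cap3 in the frame of cap1 between 0.0175 and 0.024 m) or (horizontal distance between cap3 and cap2 below 0.007 m and z of cap3 in the frame of cap2 between 0.0175 and 0.024 m) or (horizontal distance between cap3 and cap4 below 0.007 m and z of cap3 in the frame of cap4 between 0.0175 and 0.024 m)) and x of cap4 in the frame of drawer_floor between -0.07 and 0.13 m and y of cap4 in the frame of drawer_floor between -0.07 and 0.07 m and (z of cap4 in the frame of drawer_floor between -0.004 and 0.004 m or (horizontal distance between cap4 and cap1 below 0.007 m and z of cap4 in the frame of cap1 between 0.0175 and 0.024 m) or (horizontal distance between cap4 and cap2 below 0.007 m and z of cap4 in the frame of cap2 between 0.0175 and 0.024 m) or (horizontal distance between cap4 and cap3 below 0.007 m and z of cap4 in the frame of cap3 between 0.0175 and 0.024 m)) and x of plug1 in the frame of bin_in between -0.058 and 0.058 m and y of plug1 in the frame of bin_in between -0.063 and 0.063 m and z of plug1 in the frame of bin_in between -0.005 and 0.055 m and x of plug2 in the frame of bin_in between -0.058 and 0.058 m and y of plug2 in the frame of bin_in between -0.063 and 0.063 m and z of plug2 in the frame of bin_in between -0.005 and 0.055 m and value of joint return_drawer below 0.008 m and angle between each of shaft1, shaft2, shaft3, shaft4, shaft5, shaft6, scrap_bin's own z axis and vertical below 0.1 rad and height (world z) of shaft1 between -0.01 and 0.01 m and height (world z) of shaft2 between -0.01 and 0.01 m and height (world z) of shaft3 between -0.01 and 0.01 m and height (world z) of shaft4 between -0.01 and 0.01 m and height (world z) of shaft5 between -0.01 and 0.01 m and height (world z) of shaft6 between -0.01 and 0.01 m and height (world z) of scrap_bin below 0.01 m); the robot touches nothing.
It fails at once if a shaft is knocked over (angle between any of shaft1, shaft2, shaft3, shaft4, shaft5, shaft6's own z axis and vertical above 0.6 rad).
It fails at once if the oil bottle or the grease tub is moved more than 3 cm (distance of any of oil_bottle, grease_tub from where it was at the start of the episode above 0.03 m).
It fails at once if the drawer is slammed shut (faster than 0.6 m/s) (velocity of joint return_drawer below -0.6 m/s).
Of cap1, cap2, cap3, cap4 only 3 to 4 are there at a start; the rules pass over those that are not, and their reading is None.
Of plug1, plug2 only 1 to 2 are there at a start; the rules pass over those that are not, and their reading is None.
At some moment in a run one of shaft1, shaft2, shaft3, shaft4, shaft5, shaft6 may be knocked a few centimetres aside while the robot is not near it.
It also fails if it takes over 210 s, if anything falls off the work surface, if the arm or the gripper's body presses on something with over 40 N, if the wrist force passes 120 N, or if a joint passes its speed limit or range.

## Working session

There is one attempt and no reset: what is moved stays moved. The work goes in short steps, Python scripts to look and compute and a tool call to move; the robot and the scene stay as the last step left them, time stands still between calls to the robot, and variables do not carry over. Pictures are saved under pics/ and viewed, about 12 in all and at most 16, crops included, and the job is handed in when it is done.

Besides the shell and the picture viewer there is one more tool, called after "Call:" as a command line: name --pt "numbers of a row" for each row, then --argument value for the rest. move_arm: Moves the arm, as the interface text tells. Its arguments: {"type":"object","properties":{"targets":{"type":"array"},"grip_force":{"type":"number"}},"required":["targets"]}

```bash
ls; mkdir -p pics; cat > h.py <<'E'
import numpy as np, cv2
from bench import arm
def cam(n,save=None):
    c=arm.read_camera(n)
    if save: cv2.imwrite(f'pics/{save}.png',c['pixels'][:,:,::-1])
    return c
def cloud(c):
    # pinhole cams: world points HxWx3
    d=c['depth'];v,u=np.mgrid[:d.shape[0],:d.shape[1]]
    P=np.stack([(u-c['cx'])/c['fx']*d,(v-c['cy'])/c['fy']*d,d],-1)
    return (P-c['t'])@c['R']
E
python3 - <<'E'
from h import *
s=arm.read_state();print(s,arm.tip_extent)
a=cam('top');b=cam('side')
for n,c in(('top',a),('side',b)):print(n,c['fx'],c['cx'],c['cy'],c['R'].round(3).tolist(),c['t'],-c['R'].T@c['t'])
np.savez('c0.npz',top=a['depth'],pix=a['pixels'])
im=np.vstack([a['pixels'],b['pixels']])[:,:,::-1]
cv2.imwrite('pics/a0.png',cv2.resize(a['pixels'][:,:,::-1],(800,600)));cv2.imwrite('pics/b0.png',cv2.resize(b['pixels'][:,:,::-1],(800,600)))
P=cloud(a)
d=a['depth']>0
print(P[d].min(0),P[d].max(0),d.mean())
E
```

```text
pics
{'time_s': 0.0, 'q': array([-1.00536910e+00,  3.85586239e-01,  6.62826937e-03, -5.20990174e-04,
       -1.19398484e+00, -2.58604979e-01]), 'qd': array([ 0.00122708, -0.0002959 , -0.00022353,  0.00116502,  0.00106095,
       -0.00061716]), 'joint_efforts': array([ 3.98834009e-04, -3.92291701e+01,  1.88391244e+01,  4.18611914e+00,
       -4.72190412e-03, -1.51928919e-05]), 'tcp_pos': array([ 0.18863845, -0.59529501,  0.2522013 ]), 'orientation': array([-1.52714999e-01,  9.88269659e-01,  1.08038592e-03, -2.07933069e-04]), 'force': array([ 0.06634883, -0.29189487, -0.331727  ]), 'wrist_torque': array([0.03339747, 0.04109266, 0.04107344]), 'finger_gap': 0.0854666346939764} 0.022
top 351.17649835724984 251.62645802008828 194.1537531712173 [[-0.227, -0.974, -0.002], [-0.95, 0.222, -0.218], [0.213, -0.047, -0.976]] [0.22417609 0.52009545 0.90696973] [0.35218883 0.14550037 0.99907005]
side 422.6987436475806 261.16153706431874 188.83927489210225 [[0.433, -0.902, 0.009], [-0.772, -0.376, -0.512], [0.465, 0.214, -0.859]] [-0.161576    0.49570019  1.12398074] [-0.06998383 -0.1999378   1.22077243]
[-0.20412167 -1.70615943 -0.82345952] [1.97470229 1.41900722 0.66764329] 0.99578857421875
```

View pics/a0.png

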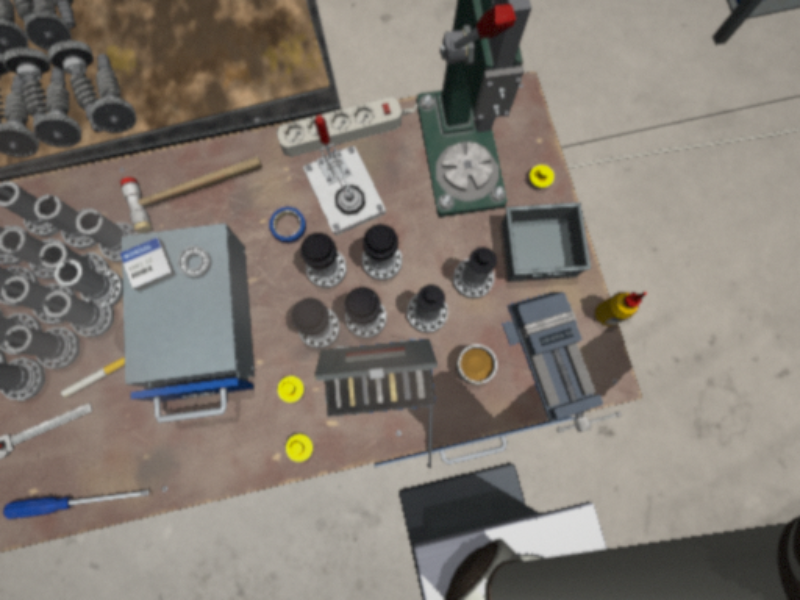

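View pics/b0.png

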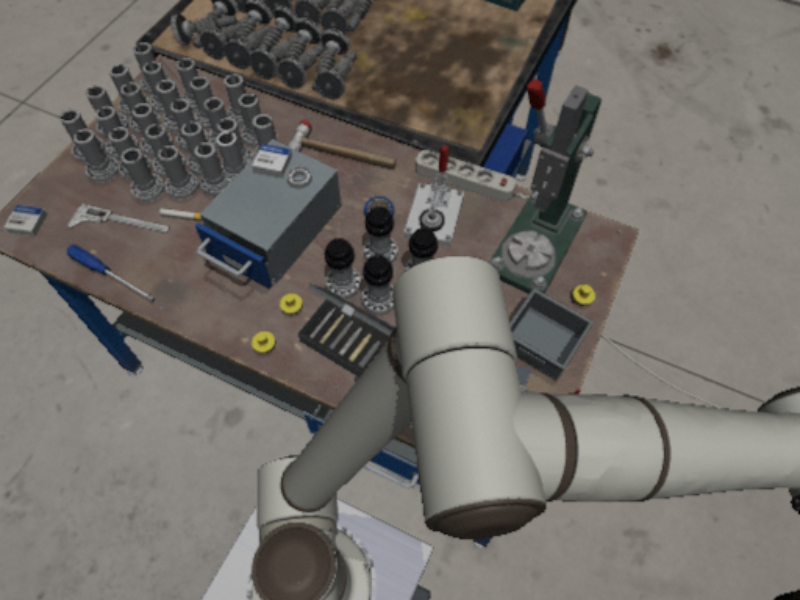

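The top view (800x600) shows four black wide-crowned caps at (318,245), (380,240), (313,315) and (363,302). There are two slender black plug knobs at (482,260) and (431,298), and the bin is at (547,240). The three yellow plugs on the bench at (290,388), (299,447) and (541,176) are look-alikes. The drawer unit is at (185,310) with its bar handle at (190,408), the tub at (477,363) and the bottle at (618,307). Next I'll measure from depth.

```bash
python3 - <<'E'
from h import *
a=cam('top');P=cloud(a);Z=P[...,2]
def rep(mask,amin=25):
    n,l,st,ce=cv2.connectedComponentsWithStats(mask.astype(np.uint8))
    for i in range(1,n):
        if st[i,4]>=amin:
            q=P[l==i];lo=np.percentile(q,3,0);hi=np.percentile(q,97,0)
            print(ce[i].round(0)*1.5625,st[i,4],'mid',((lo+hi)/2).round(4),'ext',(hi-lo).round(3),'mean',q.mean(0).round(4))
reg=(P[...,0]>0.2)&(P[...,0]<.9)&(P[...,1]<.62)&(P[...,1]>-.6)
print('caps z .136-.15');rep(reg&(Z>.134)&(Z<.152))
print('unit top');rep(reg&(Z>.118)&(Z<.129),200)
R=cv2.cvtColor(a['pixels'],cv2.COLOR_RGB2HSV)
print('bin etc z .055-.07');rep(reg&(Z>.057)&(Z<.072),30)
print('tub/misc z .045-.055');rep(reg&(Z>.045)&(Z<.056),30)
print('handle z .078-.095');rep(reg&(Z>.078)&(Z<.098),10)
# unit top rectangle
m=(reg&(Z>.118)&(Z<.129)); n,l,st,ce=cv2.connectedComponentsWithStats(m.astype(np.uint8)); i=1+st[1:,4].argmax()
r=cv2.minAreaRect(P[l==i][:,:2].astype(np.float32));print(r,cv2.boxPoints(r))
for (u,v) in ((618,307),(477,363)):
    u=int(u/1.5625);v=int(v/1.5625);print(P[v,u])
E
```

```text
caps z .136-.15
[456.25    85.9375] 34 mid [ 0.8951 -0.0949  0.1423] ext [0.007 0.027 0.016] mean [ 0.8944 -0.0938  0.1425]
[318.75   123.4375] 52 mid [0.8774 0.1556 0.1432] ext [0.016 0.018 0.017] mean [0.8758 0.1558 0.1455]
[379.6875 237.5   ] 245 mid [0.6534 0.101  0.1387] ext [0.04  0.04  0.006] mean [0.6537 0.1007 0.1389]
[315.625  245.3125] 249 mid [0.6631 0.2053 0.1386] ext [0.041 0.04  0.007] mean [0.663  0.2054 0.1388]
[145.3125 262.5   ] 713 mid [0.6954 0.4806 0.1433] ext [0.066 0.065 0.01 ] mean [0.6949 0.4804 0.1452]
[192.1875 260.9375] 174 mid [0.6837 0.4074 0.1377] ext [0.049 0.047 0.007] mean [0.6835 0.4076 0.1373]
[484.375 256.25 ] 51 mid [ 0.5818 -0.0573  0.142 ] ext [0.018 0.017 0.011] mean [ 0.5812 -0.057   0.1446]
[360.9375 301.5625] 264 mid [0.5536 0.1536 0.139 ] ext [0.04  0.04  0.006] mean [0.5537 0.1538 0.1388]
[431.25   295.3125] 51 mid [0.5387 0.0416 0.1443] ext [0.017 0.017 0.009] mean [0.5383 0.0419 0.1453]
[307.8125 314.0625] 270 mid [0.5547 0.2417 0.1386] ext [0.04  0.04  0.007] mean [0.555  0.2417 0.1388]
[375.     370.3125] 443 mid [0.4413 0.1559 0.139
[... 3122 characters left out ...]
9  0.0895]
[428.125 312.5  ] 25 mid [0.5255 0.0472 0.0877] ext [0.018 0.032 0.019] mean [0.5212 0.0487 0.0887]
[375.    353.125] 222 mid [0.4725 0.1514 0.088 ] ext [0.026 0.18  0.019] mean [0.4737 0.1503 0.0881]
[239.0625 384.375 ] 14 mid [0.4775 0.3803 0.0905] ext [0.01  0.008 0.015] mean [0.4762 0.3786 0.0915]
[189.0625 409.375 ] 312 mid [0.4608 0.4632 0.0894] ext [0.047 0.115 0.009] mean [0.4534 0.4646 0.0895]
((0.6285197138786316, 0.44860851764678955), (0.17720653116703033, 0.25055986642837524), 84.29473114013672) [[0.4950522  0.3728984 ]
 [0.74437094 0.34798992]
 [0.7619872  0.52431864]
 [0.5126685  0.5492271 ]]
[ 0.45865927 -0.26492257  0.09400892]
[ 0.42546062 -0.01987412  0.03323694]
```

```bash
cat >> h.py <<'E'
from scipy.spatial.transform import Rotation as Ro
YAW=np.pi-0.0995   # world heading of tool y when pointing down
def Rdown(yaw): # tool z down, tool y heading yaw
    y=np.array([np.cos(yaw),np.sin(yaw),0]);z=np.array([0,0,-1.]);return np.stack([np.cross(y,z),y,z],1)
def plan(target,yaw=YAW,n=None):
    "print shift/turn rows (interface units) from the present pose to the target TCP pose"
    s=arm.read_state();p=s['tcp_pos'];R=Ro.from_quat(s['orientation']);T=Ro.from_matrix(Rdown(yaw))
    rv=(R.inv()*T).as_rotvec();d=np.array(target)-p
    if n is None: n=int(np.ceil(max(np.abs(rv).max()/.08,np.abs(R.inv().apply(d)).max()/.03)-.02)) or 1
    r=Ro.from_rotvec(rv/n);rows=[]
    for i in range(n):
        rows.append(np.r_[R.inv().apply(d/n)/.03,rv/n/.08].round(2).tolist());R=R*r
    print('from',p.round(4),'t',round(s['time_s'],1),'gap',round(s['finger_gap'],4),'F',s['force'].round(1),'n',n)
    if np.abs(rv).max()<.02: print('total tool shift units',(R.inv().apply(d)/.03).round(2),'turn',(rv/.08).round(2))
    else:
        for r in rows: print(r)
E
python3 - <<'E'
from h import *
plan([.50,-.25,.28])
a=cam('top');P=cloud(a)
c=np.array([.5039,.461]);ux=np.array([.995,-.0993]);uy=np.array([.0993,.995])
q=P[(P[...,2]>.06)&(P[...,2]<.11)];X=(q[:,:2]-c)@ux;Y=(q[:,:2]-c)@uy
m=(X<-.015)&(X>-.09)&(abs(Y)<.09);print(np.c_[X,Y,q[:,2]][m&(abs(Y)<.04)].mean(0), np.percentile(X[m&(abs(Y)<.04)],[2,25,50,75,98]),np.percentile(Y[m],[2,98]),np.percentile(q[m&(abs(Y)<.04)][:,2],[2,50,98]))
E
```

```text
from [ 0.1887 -0.5954  0.2525] t 0.1 gap 0.0856 F [-0.4  0.   1.1] n 15
[-0.89, 0.52, -0.06, 0.0, 0.0, -0.97]
[-0.93, 0.45, -0.06, 0.0, 0.0, -0.97]
[-0.96, 0.38, -0.06, 0.0, 0.0, -0.97]
[-0.99, 0.3, -0.06, 0.0, 0.0, -0.97]
[-1.01, 0.23, -0.06, 0.0, 0.0, -0.97]
[-1.02, 0.15, -0.06, 0.0, 0.0, -0.97]
[-1.03, 0.07, -0.06, 0.0, 0.0, -0.97]
[-1.03, -0.01, -0.06, 0.0, 0.0, -0.97]
[-1.03, -0.09, -0.06, 0.0, 0.0, -0.97]
[-1.02, -0.17, -0.06, 0.0, 0.0, -0.97]
[-1.0, -0.25, -0.06, 0.0, 0.0, -0.97]
[-0.98, -0.33, -0.06, 0.0, 0.0, -0.97]
[-0.95, -0.4, -0.06, 0.0, 0.0, -0.97]
[-0.92, -0.48, -0.06, 0.0, 0.0, -0.97]
[-0.88, -0.55, -0.06, 0.0, 0.0, -0.97]
[-0.04488464  0.0003983   0.09060883] [-0.06447122 -0.0603958  -0.05587831 -0.02329158 -0.01745619] [-0.08584752  0.07424787] [0.06378745 0.09031745 0.10986405]
```

Call:
move_arm --pt "0.5 -0.89 0.52 -0.06 0 0 -0.97" --pt "0.5 -0.93 0.45 -0.06 0 0 -0.97" --pt "0.5 -0.96 0.38 -0.06 0 0 -0.97" --pt "0.5 -0.99 0.3 -0.06 0 0 -0.97" --pt "0.5 -1 0.23 -0.06 0 0 -0.97" --pt "0.5 -1 0.15 -0.06 0 0 -0.97" --pt "0.5 -1 0.07 -0.06 0 0 -0.97" --pt "0.5 -1 0 -0.06 0 0 -0.97"

```text
time_s: 1.2
tcp_pos: [0.3528, -0.4123, 0.2676]
orientation: [-0.448, 0.894, 0.0, -0.0]
force: [0.4, -0.2, -0.5]
finger_gap: 0.0428
```

Call:
move_arm --pt "0.5 -1 -0.09 -0.06 0 0 -0.97" --pt "0.5 -1 -0.17 -0.06 0 0 -0.97" --pt "0.5 -1 -0.25 -0.06 0 0 -0.97" --pt "0.5 -0.98 -0.33 -0.06 0 0 -0.97" --pt "0.5 -0.95 -0.4 -0.06 0 0 -0.97" --pt "0.5 -0.92 -0.48 -0.06 0 0 -0.97" --pt "0.5 -0.88 -0.55 -0.06 0 0 -0.97" --pt "0.5 0 0 0 0 0 0"

```text
time_s: 2.2
tcp_pos: [0.4978, -0.2518, 0.28]
orientation: [-0.672, 0.741, 0.0, -0.0]
force: [-0.2, 0.2, 0.2]
finger_gap: 0.0427
```

```bash
python3 - <<'E'
from h import *
plan([.445,.467,.26])
print(arm.read_state()['q'].round(2))
a=cam('top');P=cloud(a)
c=np.array([.5039,.461]);ux=np.array([.995,-.0993]);uy=np.array([.0993,.995])
q=P[(P[...,2]>.08)&(P[...,2]<.1)];X=(q[:,:2]-c)@ux;Y=(q[:,:2]-c)@uy
m=(X<-.045)&(X>-.09)&(abs(Y)<.08);n=m&(abs(Y)<.04);print(np.percentile(X[n],[2,25,50,75,98]),np.percentile(Y[m],[2,98]),np.percentile(q[n][:,2],[2,50,98]))
E
```

```text
from [ 0.4978 -0.2518  0.28  ] t 2.2 gap 0.0427 F [-0.2  0.2  0.2] n 24
total tool shift units [-23.67   4.13   0.67] turn [0.   0.   0.02]
[-0.18  0.25 -0.12 -0.   -1.2   0.08]
[-0.06463904 -0.06240012 -0.05963072 -0.0569462  -0.05410213] [-0.05712534  0.05381131] [0.08571063 0.09002762 0.09366202]
```

Call:
move_arm --pt "0.3 -1 0.17 0 0 0 0" --pt "0.3 -1 0.17 0 0 0 0" --pt "0.3 -1 0.17 0 0 0 0" --pt "0.3 -1 0.17 0 0 0 0" --pt "0.3 -1 0.17 0 0 0 0" --pt "0.3 -1 0.17 0 0 0 0" --pt "0.3 -1 0.17 0 0 0 0" --pt "0.3 -1 0.17 0 0 0 0"

```text
time_s: 3.25
tcp_pos: [0.4795, -0.0103, 0.2803]
orientation: [-0.67, 0.742, 0.0, -0.0]
force: [0.1, 0.1, -0.7]
finger_gap: 0.026
```

Call:
move_arm --pt "0.3 -1 0.17 0 0 0 0" --pt "0.3 -1 0.17 0 0 0 0" --pt "0.3 -1 0.17 0 0 0 0" --pt "0.3 -1 0.17 0 0 0 0" --pt "0.3 -1 0.17 0 0 0 0" --pt "0.3 -1 0.17 0 0 0 0" --pt "0.3 -1 0.17 0 0 0 0" --pt "0.3 -1 0.17 0 0 0 0"

```text
time_s: 4.25
tcp_pos: [0.4634, 0.2325, 0.2803]
orientation: [-0.67, 0.742, -0.0, -0.0]
force: [-0.1, 0.6, 0.8]
finger_gap: 0.0259
```

Call:
move_arm --pt "0.3 -1 0.17 0.2 0 0 0" --pt "0.3 -1 0.17 0.2 0 0 0" --pt "0.3 -1 0.17 0.2 0 0 0" --pt "0.3 -1 0.17 0.2 0 0 0" --pt "0.3 -1 0.17 0.2 0 0 0" --pt "0.3 -1 0.17 0.2 0 0 0" --pt "0.3 -1 0.17 0.2 0 0 0" --pt "0.3 -0.5 0.17 0 0 0 0"

```text
time_s: 5.25
tcp_pos: [0.445, 0.4621, 0.237]
orientation: [-0.671, 0.741, -0.0, -0.001]
force: [0.2, -0.2, -0.4]
finger_gap: 0.0256
```

```bash
python3 - <<'E'
from h import *
plan([.4446,.4653,.092])
w=cam('wrist','w1');print(w['fx'],w['cx'],w['cy'],w['R'].round(3).tolist(),w['t'])
cv2.imwrite('pics/w1.png',cv2.resize(w['pixels'][:,:,::-1],(640,480)))
E
```

```text
from [0.445  0.4621 0.237 ] t 5.2 gap 0.0256 F [ 0.2 -0.2 -0.4] n 5
total tool shift units [-0.11  0.02  4.83] turn [ 0.01 -0.02 -0.  ]
297.3186396354542 257.12561671723586 186.51972798887098 [[-0.995, 0.1, 0.001], [0.095, 0.95, 0.298], [0.029, 0.296, -0.955]] [ 0.3971605  -0.51572702  0.21425758]
```

View pics/w1.png

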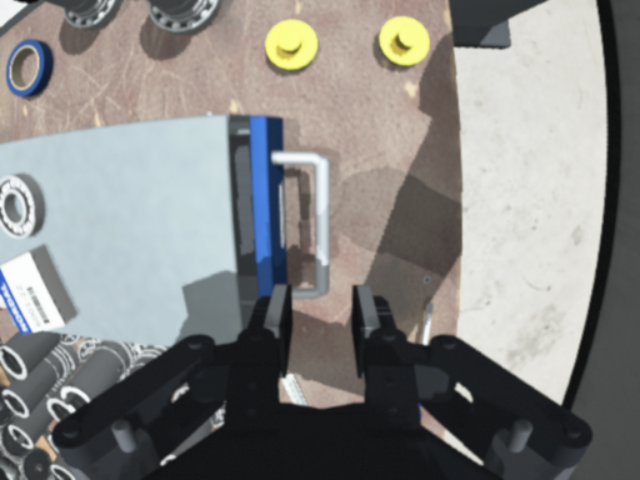

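The wrist view shows the bar handle at (322,220) centred between the two fingers (280 and 360). Next I'll descend and grip.

Call:
move_arm --pt "0.3 -0.1 0 0.8 0 0 0" --pt "0.3 0 0 0.8 0 0 0" --pt "0.3 0 0 0.8 0 0 0" --pt "0.3 0 0 0.8 0 0 0" --pt "0.3 0 0 0.8 0 0 0" --pt "0.3 0 0 0.8 0 0 0" --pt "0 0 0 0 0 0 0" --pt "0 0 0 0 0 0 0" --grip_force 40

```text
time_s: 6.3
tcp_pos: [0.4448, 0.4618, 0.0924]
orientation: [-0.67, 0.742, -0.0, -0.002]
force: [2.7, -1.6, -14.0]
finger_gap: 0.0091
```

Call:
move_arm --pt "0 0 0 0 0 0 0" --pt "0 0 0.3 0 0 0 0" --pt "0 0 0.6 0 0 0 0" --pt "0 0 0.8 0 0 0 0" --pt "0 0 0.8 0 0 0 0" --pt "0 0 0.8 0 0 0 0" --pt "0 0 0.7 0 0 0 0" --pt "0 0 0.6 0 0 0 0"

```text
time_s: 7.3
tcp_pos: [0.3061, 0.4751, 0.0925]
orientation: [-0.671, 0.742, -0.001, -0.003]
force: [2.1, -2.7, -26.0]
finger_gap: 0.0093
```

```bash
cat >> h.py <<'E'
c0=np.array([.5039,.461]);ux=np.array([.995,-.0993]);uy=np.array([.0993,.995])
def drawer(P):
    "bar axis X (along unit depth from the unit's front edge) and the tops of the panel"
    q=P.reshape(-1,3);X=(q[:,:2]-c0)@ux;Y=(q[:,:2]-c0)@uy
    n=(q[:,2]>.08)&(q[:,2]<.1)&(abs(Y)<.04)
    pan=(q[:,2]>.104)&(q[:,2]<.119)&(abs(Y)<.08)&(X<-.005)&(X>-.25)
    print('panel X',np.percentile(X[pan],[2,50,98]).round(4),'Y',np.percentile(Y[pan],[2,98]).round(4), 'z',np.median(q[pan][:,2]).round(4))
    x=np.percentile(X[pan],2);m=n&(X<x-.015)&(X>x-.06)
    if m.any(): print('bar X',np.percentile(X[m],[2,50,98]).round(4))
E
python3 - <<'E'
from h import *
np.set_printoptions(suppress=True)
a=cam('top','a1');drawer(cloud(a))
cv2.imwrite('pics/a1.png',cv2.resize(a['pixels'][:,:,::-1][180:330,40:260],None,fx=3,fy=3))
E
```

```text
panel X [-0.213  -0.1574 -0.1511] Y [-0.0761  0.0773] z 0.1115
```

View pics/a1.png

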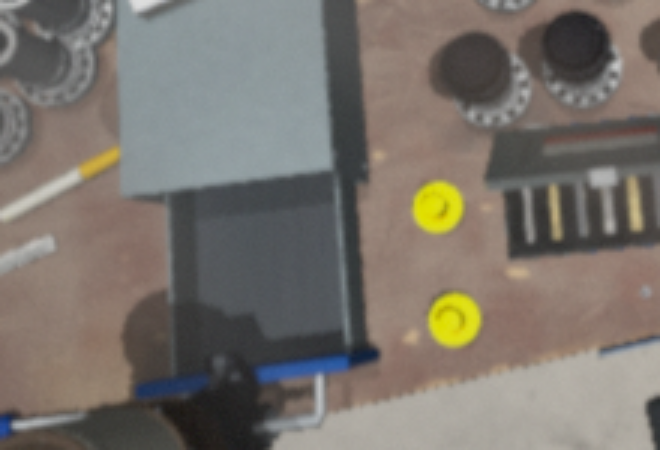

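The drawer is open by about 14 cm (panel at X=-0.157 m). Its inside is empty and clear of the unit front. I'll release the handle, rise and head for cap D.

Call:
move_arm --pt "0.35 0 0 0 0 0 0" --pt "0.35 0 0 0 0 0 0" --pt "0.35 0 0 -0.5 0 0 0" --pt "0.6 0 0 -1 0 0 0" --pt "0.8 0 0 -1 0 0 0" --pt "0.8 0 0 -1 0 0 0" --pt "0.8 0 0 -1 0 0 0" --pt "0.8 0 0 -0.2 0 0 0"

```text
time_s: 8.35
tcp_pos: [0.3096, 0.4791, 0.2404]
orientation: [-0.671, 0.742, 0.002, 0.004]
force: [-0.5, -0.1, -0.4]
finger_gap: 0.0684
```

```bash
cat >> h.py <<'E'
def tops(P,nom=None):
    "black round tops 134-152 mm above bench on the shafts area: centre and extent"
    Z=P[...,2];m=(Z>.134)&(Z<.152)&(P[...,0]>.48)&(P[...,0]<.75)&(P[...,1]<.32)&(P[...,1]>-.13)
    n,l,st,ce=cv2.connectedComponentsWithStats(m.astype(np.uint8))
    for i in range(1,n):
        if st[i,4]>=25:
            q=P[l==i];lo=np.percentile(q,3,0);hi=np.percentile(q,97,0);print('top',((lo+hi)/2).round(4),'ext',(hi-lo).round(3))
E
python3 - <<'E'
from h import *
a=cam('top');P=cloud(a);tops(P);drawer(P);plan([.555,.242,.22])
E
```

```text
top [0.6535 0.101  0.1387] ext [0.04  0.04  0.007]
top [0.6632 0.2053 0.1387] ext [0.041 0.04  0.007]
top [ 0.5821 -0.0572  0.1419] ext [0.017 0.017 0.011]
top [0.5537 0.1537 0.1388] ext [0.04  0.04  0.007]
top [0.5386 0.0416 0.1443] ext [0.017 0.017 0.008]
top [0.5553 0.2418 0.1386] ext [0.04  0.04  0.007]
panel X [-0.1643 -0.1582 -0.1526] Y [-0.0774  0.0399] z 0.1114
bar X [-0.2057 -0.2003 -0.1953]
from [0.3092 0.4786 0.2392] t 8.4 gap 0.0685 F [-0.  -0.6  0.7] n 9
total tool shift units [ 7.03 -8.93  0.64] turn [-0.03  0.09 -0.01]
```

Call:
move_arm --pt "0.8 0.88 -1 -0.1 0 0.09 0" --pt "0.8 0.88 -1 0 0 0 0" --pt "0.8 0.88 -1 0 0 0 0" --pt "0.8 0.88 -1 0 0 0 0" --pt "0.8 0.88 -1 0 0 0 0" --pt "0.8 0.88 -1 0 0 0 0" --pt "0.8 0.88 -1 0.3 0 0 0" --pt "0.8 0.87 -1 0.4 0 0 0"

```text
time_s: 9.4
tcp_pos: [0.527, 0.2423, 0.2183]
orientation: [-0.671, 0.742, -0.002, -0.002]
force: [0.8, 0.1, -0.1]
finger_gap: 0.0682
```

Call:
move_arm --pt "0.8 0 -0.93 0 0 0 0" --pt "0.8 0 0 0 0 0 0"

```text
time_s: 9.65
tcp_pos: [0.5551, 0.2396, 0.2174]
orientation: [-0.67, 0.742, -0.002, -0.003]
force: [0.7, 0.7, -0.3]
finger_gap: 0.0688
```

```bash
python3 - <<'E'
from h import *
plan([.5553,.2418,.145])
w=cam('wrist');cv2.imwrite('pics/w2.png',cv2.resize(w['pixels'][:,:,::-1],(640,480)))
E
```

```text
from [0.5551 0.2396 0.2174] t 9.7 gap 0.0688 F [ 0.7  0.7 -0.3] n 3
total tool shift units [-0.07  0.    2.41] turn [ 0.01 -0.1  -0.04]
```

View pics/w2.png

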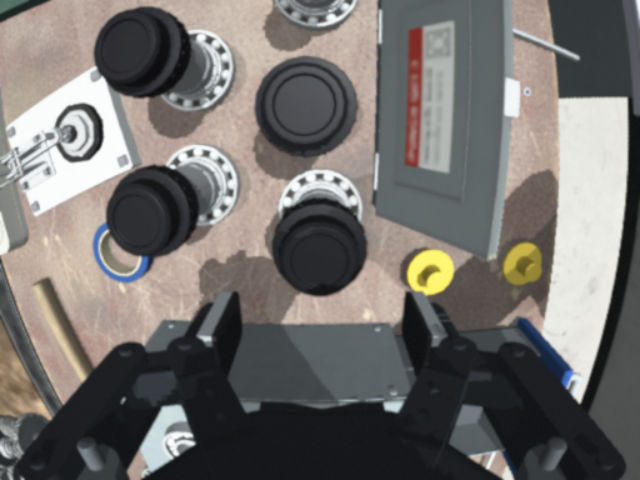

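The wrist view shows the cap at (320,255), centred between the fingers at 228 and 412. Next I'll descend and grip the crown.

Call:
move_arm --pt "0.8 -0.07 0 0.8 0 -0.1 0" --pt "0.8 0 0 0.8 0 0 0" --pt "0.8 0 0 0.6 0 0 0" --pt "0.8 0 0 0.2 0 0 0" --pt "0.4 0 0 0 0 0 0" --pt "0.4 0 0 0 0 0 0" --pt "0.4 0 0 0 0 0 0" --grip_force 30

```text
time_s: 10.58
tcp_pos: [0.5545, 0.2431, 0.1478]
orientation: [-0.671, 0.741, 0.0, 0.001]
force: [-0.0, 0.9, 1.8]
finger_gap: 0.0454
```

```bash
python3 - <<'E'
from h import *
plan([.5553,.2418,.145]);print(arm.read_state()['orientation'])
E
```

```text
from [0.5545 0.2431 0.1478] t 10.6 gap 0.0454 F [-0.   0.9  1.8] n 1
total tool shift units [ 0.04 -0.03  0.09] turn [-0.02  0.03 -0.  ]
[-6.71005923e-01  7.41450556e-01  1.72448194e-04  1.44751760e-03]
```

Call:
move_arm --pt "0 0 0 0 0 0 0" --pt "0 0 0 -0.4 0 0 0" --pt "0 0 0 -0.8 0 0 0" --pt "0 0 0 -0.9 0 0 0" --pt "0 0 0 -0.9 0 0 0" --pt "0 0 0 -0.8 0 0 0" --pt "0 -0.5 0.3 0 0 0 0" --pt "0 -0.8 0.5 0 0 0 0"

```text
time_s: 11.58
tcp_pos: [0.5331, 0.2838, 0.2596]
orientation: [-0.67, 0.742, 0.001, -0.001]
force: [0.7, -0.6, -0.8]
finger_gap: 0.0456
```

```bash
python3 - <<'E'
from h import *
P=cloud(cam('top'));tops(P);plan([.4323,.4681,.25])
E
```

```text
top [0.6538 0.1009 0.1388] ext [0.039 0.04  0.007]
top [0.6632 0.2054 0.1386] ext [0.04  0.04  0.006]
top [ 0.5821 -0.0574  0.1422] ext [0.017 0.017 0.013]
top [0.5535 0.1536 0.1389] ext [0.039 0.04  0.007]
top [0.5384 0.0417 0.1437] ext [0.017 0.017 0.008]
from [0.5318 0.2868 0.2591] t 11.6 gap 0.0453 F [-0.7  0.4 -1.9] n 6
total tool shift units [-5.68  3.9   0.3 ] turn [0.03 0.01 0.01]
```

Call:
move_arm --pt "0 -0.9 0.6 0 0 0 0" --pt "0 -0.95 0.65 0 0 0 0" --pt "0 -0.95 0.65 0 0 0 0" --pt "0 -0.95 0.65 0 0 0 0" --pt "0 -0.95 0.65 0 0 0 0" --pt "0 -0.95 0.65 0.3 0 0 0" --pt "0 0 0 0.8 0 0 0" --pt "0 0 0 0 0 0 0"

```text
time_s: 12.62
tcp_pos: [0.434, 0.4632, 0.2241]
orientation: [-0.671, 0.741, -0.0, -0.004]
force: [-0.0, -0.1, -1.3]
finger_gap: 0.0452
```

```bash
python3 - <<'E'
from h import *
P=cloud(cam('top'));plan([.4323,.4681,.0562]);drawer(P)
w=cam('wrist');cv2.imwrite('pics/w3.png',cv2.resize(w['pixels'][:,:,::-1],(640,480)))
E
```

```text
from [0.4351 0.4635 0.226 ] t 12.7 gap 0.0458 F [-0.3 -0.2 -1.5] n 6
total tool shift units [-0.14  0.11  5.66] turn [ 0.02 -0.04  0.  ]
panel X [-0.1643 -0.1584 -0.1527] Y [-0.0759  0.078 ] z 0.1111
bar X [-0.2056 -0.2002 -0.1954]
```

View pics/w3.png

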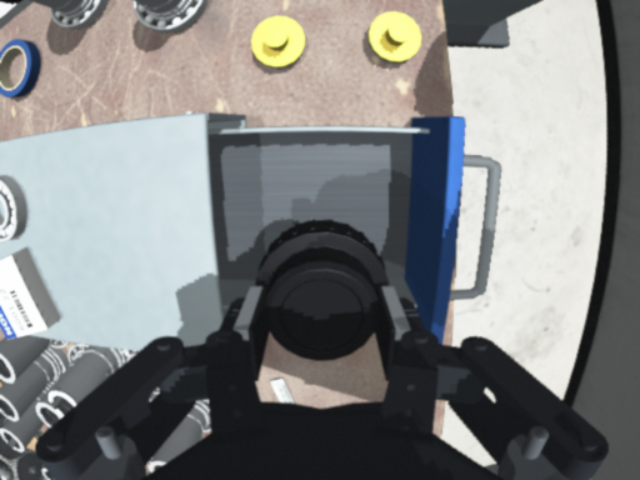

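The cap is held level between the pads at (320,300), over the middle of the open drawer floor. Now I'll lower it.

Call:
move_arm --pt "0 -0.14 0.11 0.9 0 0 0" --pt "0 0 0 1 0 0 0" --pt "0 0 0 1 0 0 0" --pt "0 0 0 1 0 0 0" --pt "0 0 0 0.8 0 0 0" --pt "0 0 0 0.5 0 0 0" --pt "0 0 0 0.2 0 0 0" --pt "0 0 0 0 0 0 0"

```text
time_s: 13.72
tcp_pos: [0.4336, 0.4688, 0.0663]
orientation: [-0.671, 0.742, 0.0, 0.001]
force: [-0.8, 0.2, -1.7]
finger_gap: 0.0457
```

```bash
python3 - <<'E'
from h import *
plan([.4323,.4681,.0562])
import time
for i in range(3): cam('top'); s=arm.read_state(); print(s['tcp_pos'].round(4),s['force'].round(1))
E
```

```text
from [0.4336 0.4688 0.0663] t 13.7 gap 0.0457 F [-0.8  0.2 -1.7] n 1
total tool shift units [0.03 0.04 0.34] turn [-0.01  0.02 -0.01]
[0.4337 0.4691 0.0668] [-0.6 -0.3 -0.5]
[0.4337 0.4692 0.0669] [-0.1  0.2 -1.2]
[0.4337 0.4692 0.067 ] [ 0.6 -0.6 -0.7]
```

Call:
move_arm --pt "0 0 0 0.2 0 0 0" --pt "0 0 0 0.1 0 0 0" --pt "0 0 0 0.06 0 0 0" --pt "0 0 0 0 0 0 0"

```text
time_s: 14.38
tcp_pos: [0.4334, 0.4683, 0.0558]
orientation: [-0.671, 0.741, -0.0, 0.0]
force: [-1.7, -2.9, 5.6]
finger_gap: 0.0454
```

Call:
move_arm --pt "0.8 0 0 0 0 0 0" --pt "0.8 0 0 0 0 0 0" --pt "0.8 0 0 -0.3 0 0 0" --pt "0.8 0 0 -0.8 0 0 0" --pt "0.8 0 0 -1 0 0 0" --pt "0.8 0 0 -1 0 0 0" --pt "0.8 0 0 -1 0 0 0" --pt "0.8 0 0 -1 0 0 0"

```text
time_s: 15.38
tcp_pos: [0.4332, 0.4685, 0.2097]
orientation: [-0.671, 0.742, 0.0, 0.001]
force: [-0.1, 1.5, 0.6]
finger_gap: 0.0681
```

```bash
cat >> h.py <<'E'
def inside(P,zlo,zhi):
    "top disc of the stack in the drawer, heights zlo..zhi"
    X=(P[...,:2]-c0)@ux;Y=(P[...,:2]-c0)@uy;Z=P[...,2]
    m=(X>-.145)&(X<-.01)&(abs(Y)<.065)&(Z>zlo)&(Z<zhi)
    n,l,st,ce=cv2.connectedComponentsWithStats(m.astype(np.uint8))
    for i in range(1,n):
        if st[i,4]>=40:
            q=P[l==i];lo=np.percentile(q,3,0);hi=np.percentile(q,97,0);print('in drawer',((lo+hi)/2).round(4),'ext',(hi-lo).round(3),'z',np.median(q[:,2]).round(4))
E
python3 - <<'E'
from h import *
P=cloud(cam('top'));tops(P);inside(P,.042,.056);plan([.5535,.1536,.215])
E
```

```text
top [0.6533 0.1009 0.1388] ext [0.039 0.04  0.007]
top [0.6631 0.2054 0.1385] ext [0.041 0.04  0.007]
top [ 0.582  -0.0573  0.1415] ext [0.017 0.016 0.012]
top [0.5536 0.1537 0.1387] ext [0.04  0.04  0.007]
top [0.5385 0.0418 0.1443] ext [0.016 0.017 0.009]
in drawer [0.4323 0.4668 0.0465] ext [0.04  0.04  0.007] z 0.0467
from [0.4348 0.4702 0.2148] t 15.4 gap 0.0683 F [0.6 0.9 3.8] n 11
total tool shift units [ 1.011e+01 -4.980e+00 -1.000e-02] turn [-0.07  0.11  0.01]
```

Call:
move_arm --pt "0.8 0.9 -0.45 0 0 0 0" --pt "0.8 0.95 -0.47 0 0 0 0" --pt "0.8 0.95 -0.47 0 0 0 0" --pt "0.8 0.95 -0.47 0 0 0 0" --pt "0.8 0.95 -0.47 0 0 0 0" --pt "0.8 0.95 -0.47 0 0 0 0" --pt "0.8 0.95 -0.47 0 0 0 0" --pt "0.8 0.95 -0.47 0 0 0 0"

```text
time_s: 16.42
tcp_pos: [0.5226, 0.231, 0.2082]
orientation: [-0.671, 0.741, 0.0, 0.001]
force: [0.0, -0.6, 0.0]
finger_gap: 0.0682
```

Call:
move_arm --pt "0.8 0.95 -0.47 0 0 0 0" --pt "0.8 0.95 -0.47 0 0 0 0" --pt "0.8 0.6 -0.3 0 0 0 0" --pt "0.8 0 0 0 0 0 0"

```text
time_s: 16.92
tcp_pos: [0.5521, 0.1526, 0.2078]
orientation: [-0.67, 0.742, 0.0, 0.0]
force: [-0.2, 0.2, 0.8]
finger_gap: 0.0679
```

```bash
python3 - <<'E'
from h import *
cam('top');P=cloud(cam('top'));tops(P);plan([.5544,.1550,.1445])
E
```

```text
top [0.6518 0.085  0.139 ] ext [0.034 0.012 0.008]
top [ 0.5817 -0.0573  0.1426] ext [0.017 0.017 0.012]
top [0.5384 0.0416 0.1447] ext [0.017 0.017 0.008]
top [0.5469 0.1372 0.1387] ext [0.025 0.012 0.008]
from [0.5518 0.1538 0.2079] t 17.0 gap 0.0682 F [0.1 0.5 0.5] n 3
total tool shift units [-0.05 -0.08  2.11] turn [-0.    0.01 -0.01]
```

Call:
move_arm --pt "0.8 -0.05 -0.08 0.7 0 0 0" --pt "0.8 0 0 0.7 0 0 0" --pt "0.8 0 0 0.5 0 0 0" --pt "0.8 0 0 0.2 0 0 0" --pt "0 0 0 0 0 0 0" --pt "0 0 0 0 0 0 0" --pt "0 0 0 0 0 0 0"

```text
time_s: 17.9
tcp_pos: [0.5547, 0.1551, 0.1454]
orientation: [-0.671, 0.742, 0.0, 0.001]
force: [0.3, 0.4, 0.9]
finger_gap: 0.0455
```

Call:
move_arm --pt "0 0 0 0 0 0 0" --pt "0 0 0 -0.4 0 0 0" --pt "0 0 0 -0.8 0 0 0" --pt "0 0 0 -1 0 0 0" --pt "0 0 0 -1 0 0 0" --pt "0 -0.4 0.2 -0.7 0 0 0" --pt "0 -0.8 0.4 0 0 0 0" --pt "0 -0.9 0.45 0 0 0 0"

```text
time_s: 18.9
tcp_pos: [0.5289, 0.2208, 0.2628]
orientation: [-0.67, 0.742, 0.0, 0.001]
force: [0.2, -0.5, -1.3]
finger_gap: 0.046
```

```bash
python3 - <<'E'
from h import *
P=cloud(cam('top'));tops(P);inside(P,.042,.056);plan([.4332,.4681,.22])
E
```

```text
top [0.6535 0.101  0.1386] ext [0.04  0.04  0.007]
top [0.6652 0.193  0.1385] ext [0.04  0.018 0.008]
top [ 0.5819 -0.057   0.1427] ext [0.017 0.016 0.012]
top [0.5382 0.0417 0.1424] ext [0.017 0.017 0.012]
from [0.5281 0.2236 0.2625] t 18.9 gap 0.0457 F [-0.7  2.  -0.2] n 8
total tool shift units [-7.8   3.96  1.42] turn [-0.01  0.03  0.02]
```

Call:
move_arm --pt "0 -0.95 0.48 0 0 0 0" --pt "0 -0.98 0.5 0 0 0 0" --pt "0 -0.98 0.5 0 0 0 0" --pt "0 -0.98 0.5 0 0 0 0" --pt "0 -0.98 0.5 0 0 0 0" --pt "0 -0.98 0.5 0.3 0 0 0" --pt "0 -0.98 0.5 0.5 0 0 0" --pt "0 -0.97 0.48 0.5 0 0 0"

```text
time_s: 19.95
tcp_pos: [0.434, 0.466, 0.2232]
orientation: [-0.671, 0.742, 0.0, 0.0]
force: [0.3, 0.1, -1.2]
finger_gap: 0.0457
```

Call:
move_arm --pt "0 0 0 0.8 0 0 0" --pt "0 0 0 0.8 0 0 0" --pt "0 0 0 0.8 0 0 0" --pt "0 0 0 0.4 0 0 0" --pt "0 0 0 0 0 0 0" --pt "0 0 0 0 0 0 0"

```text
time_s: 20.7
tcp_pos: [0.435, 0.4659, 0.1403]
orientation: [-0.671, 0.742, 0.0, 0.001]
force: [-0.4, -0.3, -0.4]
finger_gap: 0.0459
```

```bash
python3 - <<'E'
from h import *
P=cloud(cam('top'));tops(P);plan([.4333,.4682,.0745])
w=cam('wrist');cv2.imwrite('pics/w4.png',cv2.resize(w['pixels'][:,:,::-1],(640,480)))
E
```

```text
top [0.6537 0.101  0.1389] ext [0.039 0.04  0.007]
top [0.6628 0.2055 0.1387] ext [0.04  0.04  0.007]
top [ 0.5819 -0.0575  0.1421] ext [0.017 0.016 0.011]
top [0.5386 0.0417 0.1442] ext [0.017 0.017 0.009]
from [0.4349 0.4659 0.1404] t 20.8 gap 0.045 F [-0.  -0.8 -1.1] n 3
total tool shift units [-0.07  0.06  2.2 ] turn [-0.02  0.04 -0.  ]
```

View pics/w4.png

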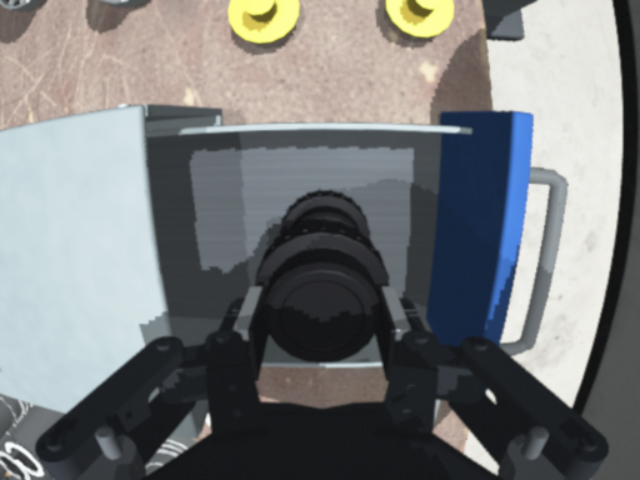

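The held cap at (322,310) is lined up over the first cap at (325,215). Now I'll lower it.

Call:
move_arm --pt "0 -0.07 0.06 0.2 0 0 0" --pt "0 0 0 0.6 0 0 0" --pt "0 0 0 0.6 0 0 0" --pt "0 0 0 0.4 0 0 0" --pt "0 0 0 0.25 0 0 0" --pt "0 0 0 0.1 0 0 0" --pt "0 0 0 0.05 0 0 0" --pt "0 0 0 0 0 0 0"

```text
time_s: 21.8
tcp_pos: [0.433, 0.4675, 0.0739]
orientation: [-0.671, 0.742, 0.0, 0.0]
force: [-0.7, -2.9, 2.8]
finger_gap: 0.0457
```

Call:
move_arm --pt "0.8 0 0 0 0 0 0" --pt "0.8 0 0 0 0 0 0" --pt "0.8 0 0 -0.3 0 0 0" --pt "0.8 0 0 -0.8 0 0 0" --pt "0.8 0 0 -1 0 0 0" --pt "0.8 0 0 -1 0 0 0" --pt "0.8 0 0 -1 0 0 0" --pt "0.8 0 0 -0.5 0 0 0"

```text
time_s: 22.8
tcp_pos: [0.4333, 0.4682, 0.2136]
orientation: [-0.671, 0.741, 0.001, 0.002]
force: [-0.1, 0.6, 0.0]
finger_gap: 0.0683
```

```bash
python3 - <<'E'
from h import *
P=cloud(cam('top'));tops(P);inside(P,.04,.09);plan([.6639,.2068,.21])
E
```

```text
top [0.6535 0.1009 0.1386] ext [0.039 0.04  0.006]
top [0.6628 0.2054 0.1388] ext [0.04  0.04  0.007]
top [ 0.5817 -0.057   0.1418] ext [0.017 0.016 0.012]
top [0.5383 0.0416 0.1417] ext [0.018 0.017 0.012]
in drawer [0.4312 0.4625 0.0569] ext [0.052 0.047 0.026] z 0.0655
from [0.4337 0.4686 0.2149] t 22.9 gap 0.0683 F [0.1 0.5 1.4] n 9
total tool shift units [ 7.92 -8.5   0.16] turn [-0.04  0.07 -0.  ]
```

Call:
move_arm --pt "0.8 0.85 -0.9 0 0 0 0" --pt "0.8 0.92 -0.99 0 0 0 0" --pt "0.8 0.92 -0.99 0 0 0 0" --pt "0.8 0.92 -0.99 0 0 0 0" --pt "0.8 0.92 -0.99 0 0 0 0" --pt "0.8 0.92 -0.99 0 0 0 0" --pt "0.8 0.92 -0.99 0 0 0 0" --pt "0.8 0.92 -0.99 0 0 0 0"

```text
time_s: 23.85
tcp_pos: [0.6451, 0.2253, 0.2095]
orientation: [-0.671, 0.742, 0.001, -0.001]
force: [-0.8, 0.1, -0.0]
finger_gap: 0.0683
```

Call:
move_arm --pt "0.8 0.63 -0.67 0 0 0 0" --pt "0.8 0 0 0 0 0 0" --pt "0.8 0 0 0 0 0 0"

```text
time_s: 24.22
tcp_pos: [0.6623, 0.2058, 0.2098]
orientation: [-0.671, 0.742, 0.001, -0.0]
force: [0.7, 0.1, 0.7]
finger_gap: 0.0684
```

```bash
python3 - <<'E'
from h import *
P=cloud(cam('top'));tops(P);inside(P,.063,.09);plan([.6637,.2067,.1438])
E
```

```text
top [0.6533 0.101  0.1387] ext [0.04  0.04  0.006]
top [0.6616 0.1935 0.1385] ext [0.036 0.019 0.005]
top [ 0.5816 -0.0571  0.1416] ext [0.018 0.017 0.012]
top [0.5387 0.0415 0.1436] ext [0.017 0.017 0.008]
in drawer [0.432  0.4671 0.067 ] ext [0.04  0.038 0.006] z 0.0671
from [0.6622 0.2063 0.2102] t 24.3 gap 0.0682 F [-0.6  0.5 -0.3] n 3
total tool shift units [-0.02 -0.05  2.21] turn [0.01 0.01 0.  ]
```

Two caps are nested: the stack top is at z=0.067 and the centre at (0.432, 0.467), as expected. Next I'll pick cap B.

Call:
move_arm --pt "0.8 0 -0.05 0.7 0 0 0" --pt "0.8 0 0 0.7 0 0 0" --pt "0.8 0 0 0.6 0 0 0" --pt "0.8 0 0 0.2 0 0 0" --pt "0 0 0 0 0 0 0" --pt "0 0 0 0 0 0 0" --pt "0 0 0 0 0 0 0"

```text
time_s: 25.15
tcp_pos: [0.6646, 0.2057, 0.1455]
orientation: [-0.671, 0.742, 0.0, 0.001]
force: [-0.5, -0.0, 1.2]
finger_gap: 0.0456
```

Call:
move_arm --pt "0 0 0 0 0 0 0" --pt "0 0 0 -0.4 0 0 0" --pt "0 0 0 -0.8 0 0 0" --pt "0 0 0 -1 0 0 0" --pt "0 0 0 -1 0 0 0" --pt "0 -0.3 0.3 -0.9 0 0 0" --pt "0 -0.7 0.7 0 0 0 0" --pt "0 -0.9 0.95 0 0 0 0"

```text
time_s: 26.15
tcp_pos: [0.6117, 0.2681, 0.269]
orientation: [-0.67, 0.742, 0.0, 0.001]
force: [0.2, -0.2, -1.8]
finger_gap: 0.0453
```

```bash
python3 - <<'E'
from h import *
P=cloud(cam('top'));tops(P);plan([.4329,.4681,.22])
E
```

```text
top [0.6541 0.1008 0.1388] ext [0.04  0.04  0.006]
top [ 0.5817 -0.0573  0.1413] ext [0.017 0.017 0.012]
top [0.5386 0.0417 0.144 ] ext [0.017 0.017 0.009]
from [0.6087 0.2716 0.2689] t 26.2 gap 0.0458 F [-2.   0.8 -2. ] n 7
total tool shift units [-5.93  6.48  1.63] turn [0.01 0.04 0.03]
```

Call:
move_arm --pt "0 -0.85 0.93 0 0 0 0" --pt "0 -0.85 0.93 0 0 0 0" --pt "0 -0.85 0.93 0 0 0 0" --pt "0 -0.85 0.93 0 0 0 0" --pt "0 -0.85 0.93 0 0 0 0" --pt "0 -0.85 0.93 0.2 0 0 0" --pt "0 -0.81 0.9 0.5 0 0 0" --pt "0 0 0 0.8 0 0 0"

```text
time_s: 27.2
tcp_pos: [0.4349, 0.4662, 0.2242]
orientation: [-0.672, 0.74, 0.001, 0.002]
force: [-0.3, 0.5, -2.6]
finger_gap: 0.0456
```

Call:
move_arm --pt "0 0 0 0.9 0 0 0" --pt "0 0 0 0.9 0 0 0" --pt "0 0 0 0.5 0 0 0" --pt "0 0 0 0 0 0 0" --pt "0 0 0 0 0 0 0"

```text
time_s: 27.82
tcp_pos: [0.4367, 0.4646, 0.1554]
orientation: [-0.671, 0.741, 0.0, 0.002]
force: [0.3, 0.4, 0.2]
finger_gap: 0.046
```

```bash
python3 - <<'E'
from h import *
P=cloud(cam('top'));tops(P);plan([.4333,.4675,.0950])
E
```

```text
top [0.6535 0.101  0.1389] ext [0.04  0.04  0.007]
top [ 0.5817 -0.0572  0.1418] ext [0.017 0.017 0.014]
top [0.5387 0.0417 0.144 ] ext [0.017 0.017 0.008]
from [0.4367 0.4646 0.1555] t 27.9 gap 0.046 F [ 0.2 -0.1 -0.6] n 2
total tool shift units [-0.08  0.12  2.02] turn [-0.02  0.04 -0.  ]
```

Call:
move_arm --pt "0 -0.08 0.12 0.1 0 0 0" --pt "0 0 0 0.4 0 0 0" --pt "0 0 0 0.5 0 0 0" --pt "0 0 0 0.4 0 0 0" --pt "0 0 0 0.3 0 0 0" --pt "0 0 0 0.2 0 0 0" --pt "0 0 0 0.1 0 0 0" --pt "0 0 0 0.05 0 0 0"

```text
time_s: 28.88
tcp_pos: [0.4332, 0.4667, 0.0944]
orientation: [-0.671, 0.741, -0.0, 0.001]
force: [-2.2, -3.1, 10.9]
finger_gap: 0.0456
```

Call:
move_arm --pt "0 0 0 0 0 0 0"

```text
time_s: 29.0
tcp_pos: [0.4332, 0.4666, 0.0944]
orientation: [-0.671, 0.741, -0.0, 0.001]
force: [-1.4, -2.8, 5.4]
finger_gap: 0.0456
```

Call:
move_arm --pt "0.8 0 0 0 0 0 0" --pt "0.8 0 0 0 0 0 0" --pt "0.8 0 0 -0.3 0 0 0" --pt "0.8 0 0 -0.8 0 0 0" --pt "0.8 0 0 -1 0 0 0" --pt "0.8 0 0 -1 0 0 0" --pt "0.8 0.5 -0.4 -1 0 0 0" --pt "0.8 0.9 -0.55 0 0 0 0"

```text
time_s: 30.0
tcp_pos: [0.458, 0.4236, 0.2193]
orientation: [-0.672, 0.741, 0.001, 0.004]
force: [-1.2, 0.0, -0.5]
finger_gap: 0.0686
```

```bash
python3 - <<'E'
from h import *
P=cloud(cam('top'));tops(P);inside(P,.083,.1);plan([.6546,.102,.21])
E
```

```text
top [0.6533 0.101  0.1389] ext [0.04  0.04  0.007]
top [ 0.5819 -0.0574  0.1415] ext [0.018 0.016 0.013]
top [0.5384 0.0416 0.1445] ext [0.017 0.017 0.007]
in drawer [0.4321 0.4598 0.0875] ext [0.041 0.03  0.007] z 0.0874
from [0.4584 0.4193 0.2178] t 30.1 gap 0.0681 F [-0.7 -1.9 -0.9] n 10
total tool shift units [ 9.88 -7.56  0.26] turn [-0.02  0.03 -0.03]
```

Call:
move_arm --pt "0.8 0.98 -0.75 0 0 0 0" --pt "0.8 0.98 -0.75 0 0 0 0" --pt "0.8 0.98 -0.75 0 0 0 0" --pt "0.8 0.98 -0.75 0 0 0 0" --pt "0.8 0.98 -0.75 0 0 0 0" --pt "0.8 0.98 -0.75 0 0 0 0" --pt "0.8 0.98 -0.75 0 0 0 0" --pt "0.8 0.98 -0.75 0 0 0 0"

```text
time_s: 31.05
tcp_pos: [0.6132, 0.1691, 0.2157]
orientation: [-0.671, 0.742, 0.0, 0.001]
force: [0.2, 0.3, 0.5]
finger_gap: 0.0683
```

Call:
move_arm --pt "0.8 0.98 -0.75 0.1 0 0 0" --pt "0.8 0.9 -0.7 0.1 0 0 0" --pt "0.8 0 0 0 0 0 0" --pt "0.8 0 0 0 0 0 0"

```text
time_s: 31.55
tcp_pos: [0.65, 0.1098, 0.2093]
orientation: [-0.671, 0.742, 0.0, 0.0]
force: [1.0, 0.1, 0.5]
finger_gap: 0.0682
```

```bash
python3 - <<'E'
from h import *
P=cloud(cam('top'));tops(P);inside(P,.083,.1);plan([.6544,.1025,.1438])
E
```

```text
top [0.6504 0.0865 0.1383] ext [0.033 0.015 0.006]
top [ 0.582  -0.0573  0.1411] ext [0.018 0.017 0.012]
top [0.5383 0.0416 0.1427] ext [0.017 0.017 0.01 ]
in drawer [0.4324 0.4661 0.0877] ext [0.039 0.04  0.007] z 0.0876
from [0.6499 0.1102 0.2095] t 31.6 gap 0.0685 F [-0.3  0.2 -0.1] n 3
total tool shift units [ 0.24 -0.17  2.19] turn [-0.    0.01  0.  ]
```

Call:
move_arm --pt "0.8 0.24 -0.17 0.6 0 0 0" --pt "0.8 0 0 0.7 0 0 0" --pt "0.8 0 0 0.6 0 0 0" --pt "0.8 0 0 0.27 0 0 0" --pt "0 0 0 0 0 0 0" --pt "0 0 0 0 0 0 0" --pt "0 0 0 0 0 0 0"

```text
time_s: 32.48
tcp_pos: [0.6546, 0.1021, 0.1446]
orientation: [-0.671, 0.742, 0.0, 0.001]
force: [-0.4, 1.4, -1.5]
finger_gap: 0.0456
```

Call:
move_arm --pt "0 0 0 0 0 0 0" --pt "0 0 0 -0.4 0 0 0" --pt "0 0 0 -0.8 0 0 0" --pt "0 0 0 -1 0 0 0" --pt "0 0 0 -1 0 0 0" --pt "0 -0.4 0.3 -0.9 0 0 0" --pt "0 -0.8 0.5 0 0 0 0" --pt "0 -0.98 0.65 0 0 0 0"

```text
time_s: 33.48
tcp_pos: [0.6177, 0.1716, 0.2687]
orientation: [-0.67, 0.742, 0.0, 0.001]
force: [-0.3, -0.1, -1.8]
finger_gap: 0.0458
```

```bash
python3 - <<'E'
from h import *
P=cloud(cam('top'));tops(P);plan([.4334,.4672,.23])
E
```

```text
top [ 0.5819 -0.0572  0.1421] ext [0.017 0.016 0.012]
top [0.5381 0.0416 0.1441] ext [0.017 0.017 0.009]
from [0.6159 0.1751 0.2685] t 33.5 gap 0.0457 F [-2.   0.6 -3.6] n 10
total tool shift units [-9.09  7.02  1.28] turn [-0.01  0.04  0.02]
```

Call:
move_arm --pt "0 -0.98 0.76 0 0 0 0" --pt "0 -0.98 0.76 0 0 0 0" --pt "0 -0.98 0.76 0 0 0 0" --pt "0 -0.98 0.76 0 0 0 0" --pt "0 -0.98 0.76 0 0 0 0" --pt "0 -0.98 0.76 0 0 0 0" --pt "0 -0.98 0.76 0 0 0 0" --pt "0 -0.98 0.76 0.2 0 0 0"

```text
time_s: 34.52
tcp_pos: [0.4594, 0.4247, 0.263]
orientation: [-0.671, 0.741, 0.0, 0.002]
force: [0.4, 0.5, -1.8]
finger_gap: 0.0458
```

Call:
move_arm --pt "0 -0.98 0.76 0.6 0 0 0" --pt "0 -0.3 0.2 0.9 0 0 0" --pt "0 0 0 0.9 0 0 0" --pt "0 0 0 0.5 0 0 0" --pt "0 0 0 0 0 0 0" --pt "0 0 0 0 0 0 0"

```text
time_s: 35.28
tcp_pos: [0.4357, 0.4651, 0.1759]
orientation: [-0.671, 0.742, 0.0, 0.002]
force: [-0.3, -0.1, -0.7]
finger_gap: 0.0459
```

```bash
python3 - <<'E'
from h import *
P=cloud(cam('top'));tops(P);plan([.4337,.4673,.1146])
E
```

```text
top [ 0.5819 -0.0573  0.142 ] ext [0.018 0.016 0.01 ]
top [0.5385 0.0416 0.1435] ext [0.017 0.017 0.008]
from [0.4357 0.4652 0.176 ] t 35.3 gap 0.0457 F [ 0.2 -0.2 -0.9] n 3
total tool shift units [-0.06  0.07  2.05] turn [-0.02  0.04 -0.01]
```

Call:
move_arm --pt "0 -0.06 0.07 0.1 0 0 0" --pt "0 0 0 0.4 0 0 0" --pt "0 0 0 0.5 0 0 0" --pt "0 0 0 0.4 0 0 0" --pt "0 0 0 0.3 0 0 0" --pt "0 0 0 0.2 0 0 0" --pt "0 0 0 0.1 0 0 0" --pt "0 0 0 0.05 0 0 0"

```text
time_s: 36.33
tcp_pos: [0.4332, 0.4668, 0.1138]
orientation: [-0.671, 0.741, 0.0, 0.001]
force: [-2.0, -1.5, 4.9]
finger_gap: 0.0455
```

Call:
move_arm --pt "0 0 0 0 0 0 0"

```text
time_s: 36.45
tcp_pos: [0.4333, 0.4668, 0.1138]
orientation: [-0.671, 0.741, 0.0, 0.001]
force: [-0.7, -1.5, 2.6]
finger_gap: 0.0457
```

Call:
move_arm --pt "0.8 0 0 0 0 0 0" --pt "0.8 0 0 0 0 0 0" --pt "0.8 0 0 -0.3 0 0 0" --pt "0.8 0 0 -0.8 0 0 0" --pt "0.8 0 0 -1 0 0 0" --pt "0.6 0 0.6 -1 0 0 0" --pt "0.4 0 0.9 0 0 0 0" --pt "0.3 0 0.9 0 0 0 0"

```text
time_s: 37.45
tcp_pos: [0.3609, 0.4741, 0.2072]
orientation: [-0.671, 0.742, 0.001, 0.001]
force: [1.0, 0.2, 0.2]
finger_gap: 0.0253
```

```bash
python3 - <<'E'
from h import *
cam('top');P=cloud(cam('top'));drawer(P);inside(P,.103,.119);plan([.3044,.4793,.2])
w=cam('wrist');cv2.imwrite('pics/w5.png',cv2.resize(w['pixels'][:,:,::-1],(640,480)))
E
```

```text
panel X [-0.1626 -0.0921 -0.0521] Y [-0.0735  0.0429] z 0.1098
bar X [-0.2043 -0.1989 -0.1941]
in drawer [0.4326 0.4647 0.1083] ext [0.04  0.041 0.006] z 0.1082
from [0.3597 0.4741 0.207 ] t 37.5 gap 0.0253 F [0.3 0.9 1. ] n 2
total tool shift units [0.01 1.85 0.23] turn [-0.    0.03  0.02]
```

View pics/w5.png

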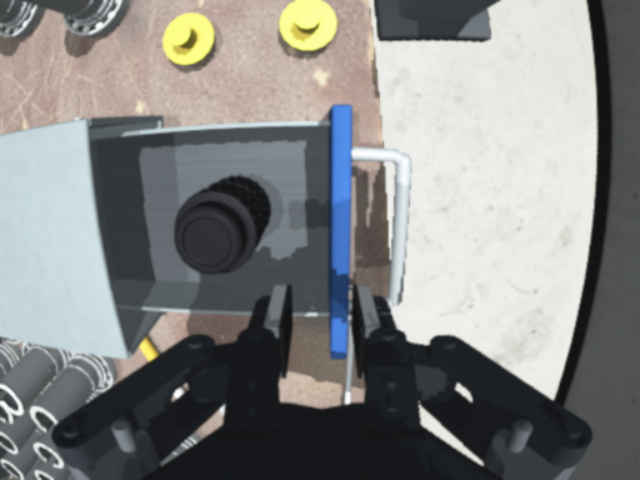

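The stack of four stands straight at (222,225), well clear of the drawer walls, with its top at z≈0.109 as expected. Next I'll grip the handle and push it shut.

Call:
move_arm --pt "0.3 0 0.9 0 0 0 0" --pt "0.3 0 0.9 0 0 0 0" --pt "0.3 0 0 0.8 0 0 0" --pt "0.3 0 0 0.9 0 0 0" --pt "0.3 0 0 0.9 0 0 0" --pt "0.3 0 0 0.8 0 0 0" --pt "0.3 0 0 0.4 0 0 0" --pt "0.3 0 0 0 0 0 0"

```text
time_s: 38.6
tcp_pos: [0.3086, 0.4794, 0.0925]
orientation: [-0.671, 0.742, -0.0, 0.001]
force: [0.5, 0.3, 0.2]
finger_gap: 0.0259
```

```bash
python3 - <<'E'
from h import *
cam('top');P=cloud(cam('top'));drawer(P);plan([.3058,.4793,.0924])
E
```

```text
panel X [-0.2154 -0.1507 -0.0522] Y [-0.0743  0.0748] z 0.1099
from [0.3083 0.4798 0.0924] t 38.7 gap 0.0258 F [ 0.4  0.2 -0.4] n 1
total tool shift units [0.03 0.08 0.  ] turn [-0.01  0.03 -0.01]
```

Call:
move_arm --pt "0 0 0.08 0 0 0 0" --pt "0 0 0 0 0 0 0" --pt "0 0 0 0 0 0 0" --pt "0 0 -0.15 0 0 0 0" --pt "0 0 -0.3 0 0 0 0" --pt "0 0 -0.4 0 0 0 0" --pt "0 0 -0.5 0 0 0 0" --pt "0 0 -0.5 0 0 0 0"

```text
time_s: 39.7
tcp_pos: [0.3621, 0.4745, 0.0923]
orientation: [-0.671, 0.742, 0.001, 0.001]
force: [-1.9, 1.6, 4.3]
finger_gap: 0.01
```

Call:
move_arm --pt "0 0 -0.5 0 0 0 0" --pt "0 0 -0.5 0 0 0 0" --pt "0 0 -0.5 0 0 0 0" --pt "0 0 -0.4 0 0 0 0" --pt "0 0 -0.3 0 0 0 0" --pt "0 0 -0.2 0 0 0 0" --pt "0 0 -0.15 0 0 0 0" --pt "0 0 0 0 0 0 0"

```text
time_s: 40.7
tcp_pos: [0.438, 0.4672, 0.0924]
orientation: [-0.671, 0.742, 0.0, 0.002]
force: [1.0, 3.9, 3.6]
finger_gap: 0.0099
```

```bash
python3 - <<'E'
from h import *
P=cloud(cam('top'));drawer(P);s=arm.read_state();print(s['tcp_pos'],s['force'],(s['tcp_pos'][:2]-c0)@ux)
E
```

```text
panel X [-0.0892 -0.0267 -0.0193] Y [-0.0776 -0.0061] z 0.1115
[0.43781632 0.46721243 0.09236402] [2.60399111 4.19435466 4.15258985] -0.06637015237935195
```

Call:
move_arm --pt "0 0 -0.1 0 0 0 0" --pt "0 0 -0.1 0 0 0 0" --pt "0 0 -0.1 0 0 0 0" --pt "0 0 0 0 0 0 0"

```text
time_s: 41.25
tcp_pos: [0.4459, 0.4664, 0.0924]
orientation: [-0.671, 0.741, 0.001, 0.001]
force: [1.3, 4.7, 4.7]
finger_gap: 0.0095
```

Call:
move_arm --pt "0 0 -0.1 0 0 0 0" --pt "0 0 -0.1 0 0 0 0" --pt "0 0 -0.1 0 0 0 0" --pt "0 0 0 0 0 0 0"

```text
time_s: 41.75
tcp_pos: [0.4548, 0.4656, 0.0923]
orientation: [-0.671, 0.741, 0.001, 0.001]
force: [1.2, 5.1, 4.9]
finger_gap: 0.0098
```

Call:
move_arm --pt "0 0 -0.1 0 0 0 0" --pt "0 0 -0.1 0 0 0 0" --pt "0 0 0 0 0 0 0"

```text
time_s: 42.12
tcp_pos: [0.4574, 0.4653, 0.0923]
orientation: [-0.671, 0.741, 0.002, -0.001]
force: [-10.7, 6.6, 9.4]
finger_gap: 0.0099
```

Call:
move_arm --pt "0 0 -0.1 0 0 0 0" --pt "0 0 -0.1 0 0 0 0" --pt "0 0 0 0 0 0 0"

```text
time_s: 42.5
tcp_pos: [0.4577, 0.4652, 0.0923]
orientation: [-0.671, 0.741, 0.004, -0.005]
force: [-30.4, 10.3, 16.9]
finger_gap: 0.0097
```

```bash
python3 - <<'E'
from h import *
P=cloud(cam('top'));drawer(P);s=arm.read_state();print(s['tcp_pos'],s['force'],(s['tcp_pos'][:2]-c0)@ux)
E
```

```text
panel X [-0.0681 -0.0098 -0.0052] Y [-0.0778 -0.0049] z 0.1115
[0.4577289  0.4651828  0.09229451] [-30.46647932  10.8236498   17.08583069] -0.046355595033615596
```

Call:
move_arm --pt "0 0 0.1 0 0 0 0" --pt "0.3 0 0 0 0 0 0" --pt "0.3 0 0 0 0 0 0" --pt "0.3 0 0 -0.3 0 0 0" --pt "0.3 0 0 -0.8 0 0 0" --pt "0.3 0 0 -1 0 0 0" --pt "0.3 0 0 -1 0 0 0" --pt "0.3 0 0 -1 0 0 0"

```text
time_s: 43.55
tcp_pos: [0.4627, 0.4609, 0.2135]
orientation: [-0.67, 0.742, -0.001, -0.003]
force: [-0.6, 0.5, -0.3]
finger_gap: 0.0255
```

```bash
python3 - <<'E'
from h import *
a=cam('top');P=cloud(a);drawer(P);tops(P);plan([.5393,.0428,.22])
cv2.imwrite('pics/a2.png',cv2.resize(a['pixels'][:,:,::-1],(800,600)))
E
```

```text
panel X [-0.0119 -0.0087 -0.0052] Y [-0.0786  0.0209] z 0.1112
bar X [-0.0531 -0.0479 -0.0424]
top [ 0.5819 -0.0572  0.1419] ext [0.017 0.016 0.012]
top [0.5384 0.0417 0.1425] ext [0.017 0.017 0.012]
from [0.4644 0.4626 0.2188] t 43.6 gap 0.0256 F [ 1.6 -0.2  4.2] n 14
total tool shift units [13.68 -3.87 -0.04] turn [-0.02  0.01 -0.01]
```

View pics/a2.png

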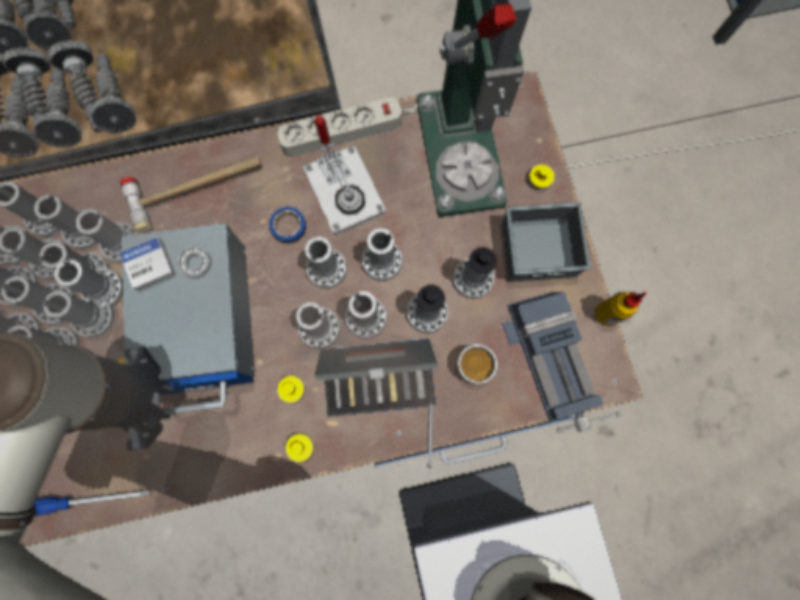

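The view shows all four caps gone and the six shafts upright. The drawer is shut: the bar is at X=-0.048 m, 1 mm from its stop. Two black knobs remain, at (431,298) and (482,260), and both match the plug description. The yellow ones at (290,388), (299,447) and (541,176) stay put. Next is the nearer plug.

Call:
move_arm --pt "0.45 0.98 -0.28 -0.1 0 0 0" --pt "0.45 0.98 -0.28 -0.1 0 0 0" --pt "0.45 0.98 -0.28 0 0 0 0" --pt "0.45 0.98 -0.28 0 0 0 0" --pt "0.45 0.98 -0.28 0 0 0 0" --pt "0.45 0.98 -0.28 0 0 0 0" --pt "0.45 0.98 -0.28 0 0 0 0" --pt "0.45 0.98 -0.28 0 0 0 0"

```text
time_s: 44.6
tcp_pos: [0.5055, 0.2199, 0.2187]
orientation: [-0.67, 0.742, 0.001, -0.003]
force: [1.7, -0.0, 0.2]
finger_gap: 0.0386
```

Call:
move_arm --pt "0.45 0.98 -0.28 0 0 0 0" --pt "0.45 0.98 -0.28 0 0 0 0" --pt "0.45 0.98 -0.28 0 0 0 0" --pt "0.45 0.98 -0.28 0 0 0 0" --pt "0.45 0.98 -0.28 0.1 0 0 0" --pt "0.45 0.9 -0.25 0.1 0 0 0" --pt "0.45 0 0 0 0 0 0" --pt "0.45 0 0 0 0 0 0"

```text
time_s: 45.6
tcp_pos: [0.5378, 0.0443, 0.2136]
orientation: [-0.671, 0.742, 0.001, -0.001]
force: [-0.3, 0.2, 0.2]
finger_gap: 0.0387
```

```bash
python3 - <<'E'
from h import *
P=cloud(cam('top'));tops(P);plan([.5394,.0429,.149])
w=cam('wrist');cv2.imwrite('pics/w6.png',cv2.resize(w['pixels'][:,:,::-1],(640,480)))
E
```

```text
top [ 0.5801 -0.058   0.1429] ext [0.014 0.016 0.011]
from [0.5381 0.0448 0.2139] t 45.6 gap 0.0383 F [-0.   1.2  0.7] n 3
total tool shift units [ 0.06 -0.05  2.16] turn [ 0.02 -0.   -0.01]
```

View pics/w6.png

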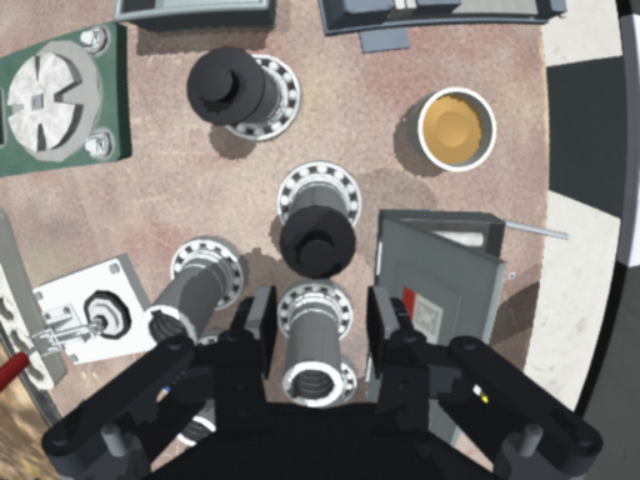

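The wrist view shows the plug flange and knob at (318,245), midway between the fingers (265 and 378). The other black plug is at (230,85). Next I'll descend and grip the knob.

Call:
move_arm --pt "0.45 0.06 -0.05 0.7 0 0 0" --pt "0.45 0 0 0.7 0 0 0" --pt "0.45 0 0 0.5 0 0 0" --pt "0.45 0 0 0.25 0 0 0" --pt "0 0 0 0 0 0 0" --pt "0 0 0 0 0 0 0" --pt "0 0 0 0 0 0 0"

```text
time_s: 46.58
tcp_pos: [0.5404, 0.043, 0.1507]
orientation: [-0.671, 0.742, 0.0, 0.001]
force: [-0.6, 0.4, -1.2]
finger_gap: 0.0177
```

Call:
move_arm --pt "0 0 0 0 0 0 0" --pt "0 0 0 -0.2 0 0 0" --pt "0 0 0 -0.5 0 0 0" --pt "0 0 0 -0.8 0 0 0" --pt "0 0 0 -0.9 0 0 0" --pt "0 0 0 -0.9 0 0 0" --pt "0 0.5 0 -0.5 0 0 0" --pt "0 0.9 -0.2 0 0 0 0"

```text
time_s: 47.58
tcp_pos: [0.5421, -0.0001, 0.2661]
orientation: [-0.671, 0.741, -0.001, 0.002]
force: [-0.2, 0.4, -1.0]
finger_gap: 0.0176
```

```bash
python3 - <<'E'
from h import *
P=cloud(cam('top'));tops(P)
Z=P[...,2];m=(Z>.059)&(Z<.068)&(P[...,0]>.52)&(P[...,0]<.72)&(P[...,1]>-.3)&(P[...,1]<-.1)
q=P[m][:,:2].astype(np.float32);print(len(q),cv2.minAreaRect(q));plan([.6092,-.197,.23])
E
```

```text
268 ((0.6100037097930908, -0.19521000981330872), (0.1387336254119873, 0.1276189684867859), 81.1792221069336)
from [ 0.5417 -0.0028  0.2652] t 47.6 gap 0.0179 F [ 1.4 -1.9 -0.7] n 7
total tool shift units [ 6.22 -2.88  1.17] turn [-0.01  0.01 -0.02]
```

Call:
move_arm --pt "0 0.95 -0.4 0 0 0 0" --pt "0 0.98 -0.42 0 0 0 0" --pt "0 0.98 -0.42 0 0 0 0" --pt "0 0.98 -0.42 0 0 0 0" --pt "0 0.98 -0.42 0 0 0 0" --pt "0 0.98 -0.42 0 0 0 0" --pt "0 0.98 -0.42 0.3 0 0 0" --pt "0 0.1 -0.02 0.7 0 0 0"

```text
time_s: 48.62
tcp_pos: [0.609, -0.2181, 0.234]
orientation: [-0.67, 0.743, -0.0, 0.001]
force: [-0.6, 0.8, -0.5]
finger_gap: 0.0179
```

```bash
python3 - <<'E'
from h import *
P=cloud(cam('top'));tops(P);plan([.61,-.22,.08])
w=cam('wrist');cv2.imwrite('pics/w7.png',cv2.resize(w['pixels'][:,:,::-1],(640,480)))
E
```

```text
top [ 0.5818 -0.0574  0.1421] ext [0.017 0.017 0.012]
from [ 0.6069 -0.2169  0.2297] t 48.7 gap 0.0177 F [-1.3  0.8 -3.6] n 5
total tool shift units [ 0.09 -0.11  4.99] turn [ 0.08  0.03 -0.05]
```

View pics/w7.png

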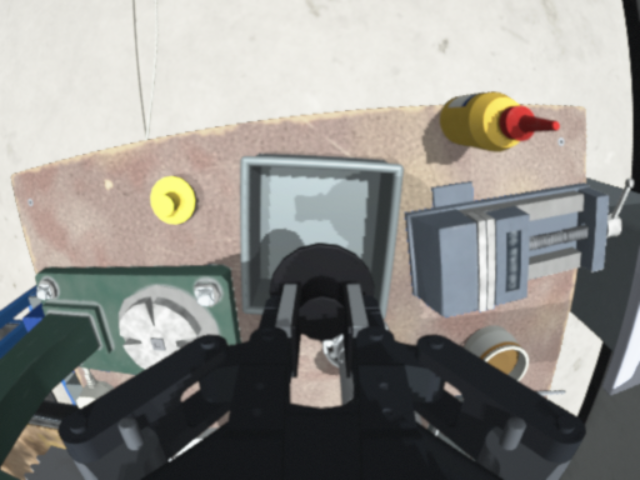

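The held plug (320,280) is over the bin at (322,240), and the press is clear to the left. Now I'll lower and release.

Call:
move_arm --pt "0 0.05 -0.08 0.8 0 0 0" --pt "0 0 0 1 0 0 0" --pt "0 0 0 1 0 0 0" --pt "0 0 0 1 0 0 0" --pt "0 0 0 0.8 0 0 0" --pt "0 0 0 0.4 0 0 0" --pt "0 0 0 0 0 0 0" --pt "0.45 0 0 0 0 0 0"

```text
time_s: 49.72
tcp_pos: [0.612, -0.217, 0.0854]
orientation: [-0.671, 0.741, -0.001, 0.001]
force: [0.6, -1.1, 0.3]
finger_gap: 0.0348
```

Call:
move_arm --pt "0.45 0 0 0 0 0 0" --pt "0.45 0 0 0 0 0 0" --pt "0.45 0 0 -0.5 0 0 0" --pt "0.45 0 0 -1 0 0 0" --pt "0.45 0 0 -1 0 0 0" --pt "0.45 0 0 -1 0 0 0" --pt "0.45 -0.5 0 -1 0 0 0" --pt "0.45 -0.9 0.1 -0.3 0 0 0"

```text
time_s: 50.72
tcp_pos: [0.6134, -0.1754, 0.232]
orientation: [-0.67, 0.742, -0.002, 0.002]
force: [-0.4, -0.2, -0.8]
finger_gap: 0.0388
```

```bash
python3 - <<'E'
from h import *
P=cloud(cam('top'));tops(P);plan([.5828,-.0561,.22])
E
```

```text
top [ 0.582  -0.0571  0.1413] ext [0.017 0.016 0.013]
from [ 0.6135 -0.1723  0.2324] t 50.8 gap 0.0386 F [-1.3  1.3  0.4] n 4
total tool shift units [-3.75  1.4   0.41] turn [-0.08  0.02  0.02]
```

Call:
move_arm --pt "0.45 -0.9 0.35 0.1 0 0 0" --pt "0.45 -0.95 0.35 0.2 0 0 0" --pt "0.45 -0.95 0.35 0.1 0 0 0" --pt "0.45 -0.85 0.35 0 0 0 0" --pt "0.45 0 0 0 0 0 0" --pt "0.45 0 0 0 0 0 0"

```text
time_s: 51.52
tcp_pos: [0.5817, -0.062, 0.2168]
orientation: [-0.671, 0.741, -0.0, 0.001]
force: [0.2, -0.2, -0.2]
finger_gap: 0.0384
```

```bash
python3 - <<'E'
from h import *
plan([.5829,-.0559,.149])
E
```

```text
from [ 0.5817 -0.062   0.2168] t 51.5 gap 0.0384 F [ 0.2 -0.2 -0.2] n 3
total tool shift units [-0.2  -0.02  2.26] turn [-0.02  0.01 -0.  ]
```

Call:
move_arm --pt "0.45 -0.2 -0.02 0.5 0 0 0" --pt "0.45 0 0 0.8 0 0 0" --pt "0.45 0 0 0.6 0 0 0" --pt "0.45 0 0 0.32 0 0 0" --pt "0 0 0 0 0 0 0" --pt "0 0 0 0 0 0 0" --pt "0 0 0 0 0 0 0"

```text
time_s: 52.4
tcp_pos: [0.583, -0.0557, 0.1501]
orientation: [-0.671, 0.742, -0.0, 0.001]
force: [0.6, 0.3, -0.7]
finger_gap: 0.0182
```

Call:
move_arm --pt "0 0 0 0 0 0 0" --pt "0 0 0 -0.2 0 0 0" --pt "0 0 0 -0.5 0 0 0" --pt "0 0 0 -0.8 0 0 0" --pt "0 0 0 -0.9 0 0 0" --pt "0 0 0 -0.7 0 0 0" --pt "0 0.5 0 0 0 0 0" --pt "0 0.8 -0.2 0 0 0 0"

```text
time_s: 53.4
tcp_pos: [0.5841, -0.0958, 0.2424]
orientation: [-0.671, 0.741, 0.001, 0.0]
force: [0.0, -0.1, -1.1]
finger_gap: 0.0179
```

```bash
python3 - <<'E'
from h import *
P=cloud(cam('top'));tops(P);plan([.61,-.168,.22])
E
```

```text
from [ 0.5843 -0.0984  0.2419] t 53.5 gap 0.0178 F [ 1.1 -0.3  0. ] n 3
total tool shift units [ 2.22 -1.08  0.73] turn [ 0.01  0.   -0.03]
```

Call:
move_arm --pt "0 0.75 -0.35 0 0 0 0" --pt "0 0.75 -0.35 0 0 0 0" --pt "0 0.65 -0.35 0.3 0 0 0" --pt "0 0.05 0 0.8 0 0 0" --pt "0 0 0 0.9 0 0 0" --pt "0 0 0 0.9 0 0 0" --pt "0 0 0 0.9 0 0 0" --pt "0 0 0 0.9 0 0 0"

```text
time_s: 54.45
tcp_pos: [0.6088, -0.1645, 0.0992]
orientation: [-0.671, 0.742, 0.001, -0.0]
force: [1.0, 0.1, -0.4]
finger_gap: 0.0176
```

Call:
move_arm --pt "0 0 0 0.3 0 0 0" --pt "0 0 0 0 0 0 0"

```text
time_s: 54.7
tcp_pos: [0.6092, -0.1643, 0.0915]
orientation: [-0.671, 0.742, 0.001, -0.0]
force: [1.1, -1.1, 0.7]
finger_gap: 0.0177
```

```bash
python3 - <<'E'
from h import *
plan([.61,-.168,.085])
E
```

```text
from [ 0.6092 -0.1643  0.0915] t 54.7 gap 0.0177 F [ 1.1 -1.1  0.7] n 1
total tool shift units [ 0.12 -0.04  0.22] turn [ 0.02  0.01 -0.01]
```

Call:
move_arm --pt "0.45 0 0 0.1 0 0 0" --pt "0.45 0 0 0 0 0 0" --pt "0.45 0 0 0 0 0 0" --pt "0.45 0 0 -0.5 0 0 0" --pt "0.45 0 0 -1 0 0 0" --pt "0.45 0 0 -1 0 0 0" --pt "0.45 0 0 -1 0 0 0" --pt "0.45 0 0 -1 0 0 0"

```text
time_s: 55.7
tcp_pos: [0.6095, -0.1641, 0.2269]
orientation: [-0.671, 0.742, -0.0, 0.001]
force: [-0.1, -0.3, -0.3]
finger_gap: 0.0386
```

Call:
move_arm --pt "0.45 -0.5 0.5 -1 0 0 0" --pt "0.45 -1 1 -0.5 0 0 0" --pt "0.45 -1 1 0 0 0 0" --pt "0.45 -1 1 0 0 0 0" --pt "0.45 -1 0.5 0 0 0 0" --pt "0.45 -1 0 0 0 0 0" --pt "0.45 -1 0 0 0 0 0" --pt "0.45 -0.5 0 0 0 0 0"

```text
time_s: 56.7
tcp_pos: [0.5111, 0.058, 0.2708]
orientation: [-0.671, 0.741, -0.0, 0.001]
force: [-0.3, 0.6, 0.9]
finger_gap: 0.0386
```

```bash
python3 - <<'E'
from h import *
a=cam('top');b=cam('side');P=cloud(a);drawer(P);tops(P)
X=P[...,0];Y=P[...,1];m=(X>.54)&(X<.68)&(Y>-.27)&(Y<-.12)
im=np.hstack([cv2.resize(a['pixels'][110:280,170:430],(400,262)),cv2.resize(a['pixels'][120:190,310:390],(300,262))])
cv2.imwrite('pics/a3.png',np.vstack([im,cv2.resize(b['pixels'][100:260],(700,219))])[:,:,::-1])
# bases of the bystanders: same measurements as at the start
Z=P[...,2]
for n,c,lo,hi in (('tub',(.42,-.017),.045,.056),('bottle',(.46,-.27),.078,.098)):
    k=(abs(X-c[0])<.06)&(abs(Y-c[1])<.06)&(Z>lo)&(Z<hi);q=P[k]
    print(n,((np.percentile(q,3,0)+np.percentile(q,97,0))/2).round(4))
k=(Z>.115)&(Z<.125)&(X>.48)&(X<.75)&(Y>-.13)&(Y<.32)
n,l,st,ce=cv2.connectedComponentsWithStats(k.astype(np.uint8))
for i in range(1,n):
    if st[i,4]>60: print('shaft end',P[l==i].mean(0).round(3),st[i,4])
k=m&(Z>.059)&(Z<.068);print('bin',cv2.minAreaRect(P[k][:,:2].astype(np.float32)))
E
```

```text
panel X [-0.0119 -0.0088 -0.0052] Y [-0.0658  0.0765] z 0.1111
bar X [-0.0531 -0.048  -0.0426]
tub [ 0.4217 -0.0161  0.0499]
bottle [ 0.4598 -0.2772  0.0886]
shaft end [0.67  0.207 0.119] 85
bin ((0.6097642183303833, -0.19451582431793213), (0.13750025629997253, 0.1274086982011795), 80.50413513183594)
```

View pics/a3.png

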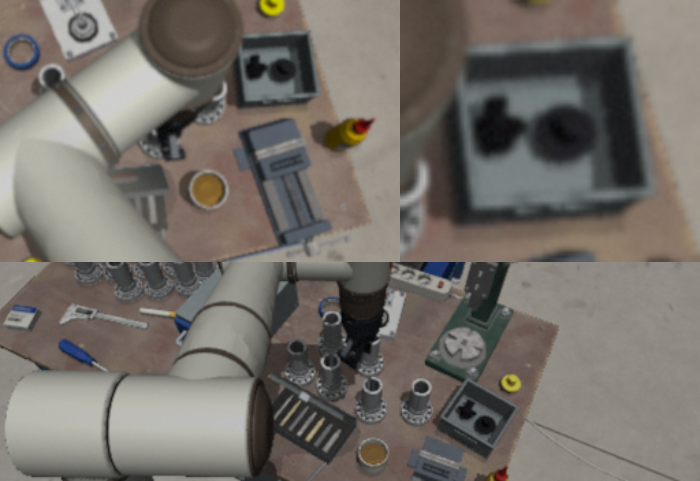

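The last view shows both plugs lying inside the upright bin, at (497,125) and (562,128) in the crop. All six shafts stand upright. The tub, bottle and bin are within 1 mm of their starting readings, and the drawer panel is flush with the unit. I'm handing in.

```bash
python3 -c "
from bench import arm
print(arm.sign_off())"
```

```text
the job is handed in; nothing more can be done
None
```

I opened the drawer about 15 cm, nested all four caps in it as one straight stack and pushed it shut slowly. Both black plugs went into the scrap bin. I handed the job in at about 57 s of the 210 s allowed; the hand-in gave no verdict.

**Last checks**
- **Cap stack:** before closing, its top was at about 108–110 mm (expected 110). Each cap was measured within about 2 mm of the same axis. I could not see inside the drawer after it was shut.
- **Drawer:** it had started about 12 mm ajar, and I pushed it to its stop at about 30 N. The final view puts it about 1 mm from fully shut.
- **Plugs:** both lie inside the upright bin, one of them tilted.
- **Shafts, bin and bystanders:** all six shafts are upright in the side view. In the final top view the arm hid most of them, so only one shaft end was measured there. The bin, tub and bottle read within 1 mm of where they started.
- **Look-alikes:** I did not touch the yellow plugs.

No check failed or disagreed.

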